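Set the pawl and ratchet the screw press tight

ROBOT

A 6-joint arm with a two-finger parallel gripper is mounted at the origin on the work surface. World frame = base frame: x ahead of the robot, y to its left, z up, the work surface at z = 0. Lengths are in mm, angles in rad, forces in N, time in s.
With the tool pointing down it reaches from about 350 to 775 mm from the base axis. Payload 7.3 kg.
Tool frame: the origin (TCP) lies at the very end of the fingers, on their centre line; the grasp point (between the pads) lies 19 mm behind it; x points along the fingers, y is the direction in which the jaws open and shut, and the axes are right-handed (so a half turn about x gives the same grasp; the last joint's range is limited). The gripper opens to 92 mm and grips with 3 to 60 N. Pads are 19 mm wide; open, the fingers measure 130 mm over their backs; the gripper's body (75 mm by 190 mm) begins 47 mm behind the grasp point.
Start: joints at [0.958, 0.342, 1.524, -0, 1.275, -0.146], TCP at [236.258, 468.861, 192.041] pointing down, gripper open.
Joint ranges: [-2.53, 2.53], [-0.77, 2.02], [0.04, 2.7], [-1, 4.14], [0.28, 2.66], [-3.11, 3.11]. Speed limits (rad/s): [2.57, 2.57, 3.14, 3.14, 3.14, 3.14].

INTERFACE

Orientations are given as [roll, pitch, yaw] about the fixed x, y, z axes, in that order (R = Rz(yaw) Ry(pitch) Rx(roll)).
In Python, from plant import bot gives the robot as it stands.
- The arm moves only by the tool step_arm, never from a script. Its argument "targets" is a list that holds one entry, the list of rows, each a list of 4 numbers: the shift along the tool's x, y, z in m, then the turn about the tool's x in degrees. A call has exactly 5 rows; each row is the pose to reach, as a shift and turn from the pose measured when the call began, along the tool's axes at that moment; what a row does not reach only later rows make up. A row lasts 1/12 s, in which the tool goes at most 41.7 mm and 7.16 degrees, less where a joint would pass 70% of its speed; a pose out of reach is approached as far as the arm can. A call with a gripper value outside its range is refused whole. "jaw" is the closure, from 0 (fully open) to 1 (shut), set as the call begins (left out, the last holds). The fingers move at their own pace and stop on an object; the grip force is fixed at half the most. Time passes only in rows, so rows that repeat a pose let the fingers close, or fill a call up. It gives the time, the measured TCP pose, the force and the opening at its end, in the units of the state.
- bot.get_obs(): the state, without advancing time (a new reading comes with each control period).
- bot.capture(name): name is "scene" or "top" or "wrist"; returns a dict with "color" (480x640x3 uint8, red, green, blue), "depth" (480x640 float32, mm along the optical axis (not along the pixel's ray), 0 where there is no reading), "fov_y" (degrees; the focal length in pixels is half the picture's height over the tangent of half this angle, whatever the lens; pixels are square), "cx", "cy" (the principal point, pixels), "rvec" (rotation vector, rad) and "tvec" (3), from world to camera coordinates, as OpenCV has them. Camera axes: x right, y down, z forward; pixel columns grow to the right and rows downward; lengths in mm; the calibration is good to about 2 mm. A picture is of the moment at which its call begins.
- bot.close_job(): hands the job in, once; it reports no verdict.
The state is a dict: "time": time; "joint_positions": joint angles; "dq": joint speeds; "tau": joint torques, N m; "tool_pos": TCP position; "tcp_rot": TCP orientation; "contact_force": force on the tool from outside, world axes, zero at the start; "moment": the same for the moment, N m; "grip_width": finger opening in mm.
Only numpy, scipy, OpenCV 4.12 (cv2) and the standard library are available. Lean on these libraries where they do the work, as an engineer would, in place of code of your own. Each camera call takes 0.05 s, during which the arm holds its last target. There are 200 camera calls.

TASK

Clamp the orange test disc in the blue screw press: reaching in under the clear guard, tip the red pawl lever on the ratchet head right over to the green-dot (tighten) side, then work the black-knobbed handle to and fro until the screw is fully tight. Finish with the handle swung all the way back to the yellow-capped rest post, the pawl still on the green side and the screw still tight. Do not knock the guard and leave the other things on the bench alone.

Things in the scene. Friction and masses are not known exactly. Their poses are not given: they have to be found in the camera images.
- press: Blue bench screw press, fixed. Origin: centre of the base's underside, on the screw axis; z up, -x towards the handle's mid-swing, +y to the left seen from the handle side. Base 180 (x) x 220 (y) x 20 mm, bridge top at z 100 mm. On it turns the round steel ratchet head (92 mm across, z 101 to 135 mm) with an arm 24 mm wide, z 112 to 124 mm. An orange disc lies under the screw's plate.
- rest (a point): Centre of the top of the yellow-capped rest post (19 mm across, top 128 mm above the table), against which the handle's arm parks. A like post with a black cap stands at the other end of the swing (press x -58, y +84 mm).
- handle (a joint): Swing of the handle about the press z, rad: 0 = at the yellow-capped post (arm 0.75 rad to the -y side of the press's -x), 0.75 = arm along -x, 1.5 = at the black-capped post (both hard stops); grows clockwise seen from above. Friction 0.2 N m running free, about 0.7 N m (5 N at the knob) when it turns the screw.
- knob_top (a point): Centre of the top of the handle's upright black round knob: 26 mm across, 62 mm long below this point, 38 mm flange at its foot. The point is 186 mm above the table, 150 mm from the screw axis, on the arm's centre line.
- pawl (a joint): Lean of the red pawl lever, rad. It stands on the arm's centre line 34 mm from the screw axis and swings across the arm about a level axis 123 mm above the table. +0.45 = fully to the green dot (handle drives the screw clockwise, tighten, and clicks back); -0.45 = fully to the black dot (loosen); near 0 no drive. Stays where left; 0.07 N m friction (1 to 1.5 N at its end). Must pass +0.3 to drive well; may rock by 0.1 as it clicks.
- pawl_tip (a point): Centre of the ball (20 mm across) ending the red pawl lever, 66 mm from its swing axis; below it the lever is 14 mm (along the arm) x 8 mm. 182 to 189 mm above the table. Seen from the handle side it leans right at the start; tighten is left.
- screw (a joint): Turn of the screw, rad: 0 = fully open, 1.9 = fully tight, plate on the disc (hard stop); grows clockwise seen from above. Plate sinks 5 mm per rad. Stays where left. The ratchet has 22 teeth: up to 0.29 rad of lost motion before a stroke takes up.
- nut_top (a point): Centre of the top of the steel hex nut (38 mm across, yellow stripe) on the screw axis, 152 mm above the table; turns with the screw.
- shield: Clear guard plate over the ratchet head, fixed to the press (same origin and axes as the press): level, 5 mm thick, underside 290 mm above the table, from x -48 to +80 mm, y -77 to +77 mm, yellow front edge, on two posts of 12 mm diameter at x +72, y +/-68 mm. Because of it the pawl lever can only be reached with the tool leaning, from the handle side.
- spare_disc: Bystander: orange disc 70 mm across, 25 mm high, origin under its centre; lies in front of the press.
- beaker: Bystander: glass beaker 68 mm across, 85 mm high, origin under its centre; right of the press.
- spanner: Bystander: steel spanner, 170 mm long along its x, lying left of the press.
- reagent: Bystander: amber bottle 60 mm across, 130 mm high, origin under its centre.
- jar: Bystander: white jar 68 mm across, 80 mm high, origin under its centre.
- screwdriver: Bystander: screwdriver 180 mm long along its x, lying.
- filter_case: Bystander: blue case 100 x 70 x 35 mm, origin under its centre.

How it is judged:
By the outcome, as a careful person would: the job done as asked, in the order asked, and still so for the second after the job is handed in, with the robot touching nothing.
It also fails if it takes over 72 s, if anything falls off the work surface, if the arm or the gripper's body presses on something with over 40 N, if the wrist force passes 120 N, or if a joint passes its speed limit or range.

## Working session

There is one attempt and no reset: what is moved stays moved. The work goes in short steps, Python scripts to look and compute and a tool call to move; the robot and the scene stay as the last step left them, time stands still between calls to the robot, and variables do not carry over. Pictures are saved under pics/ and viewed, about 8 in all and at most 12, crops included, and the job is handed in when it is done.

Besides the shell and the picture viewer there is one more tool, called after ">>>" by a JSON object that holds its "fn" and its "kwargs", one argument or row to a line. step_arm: Moves the arm, as the interface text tells. Its arguments: {"type":"object","properties":{"targets":{"type":"array","items":{"type":"array","items":{"type":"array","items":{"type":"number"}}}},"jaw":{"type":"number"}},"required":["targets"]}

```bash
mkdir -p pics; ls; cat > h.py <<'E'
import numpy as np, cv2
from plant import bot
from scipy.spatial.transform import Rotation as Ro
def cap(n,f=None):
    c=bot.capture(n)
    if f: cv2.imwrite('pics/'+f,c['color'][:,:,::-1])
    c['f']=240/np.tan(np.radians(c['fov_y'])/2); c['R']=cv2.Rodrigues(np.array(c['rvec'],float))[0]; c['t']=np.array(c['tvec'],float).ravel()
    return c
def ray(c,u,v):
    d=c['R'].T@np.array([(u-c['cx'])/c['f'],(v-c['cy'])/c['f'],1]); return -c['R'].T@c['t'],d
def plane(c,u,v,z):
    o,d=ray(c,u,v); return o+d*(z-o[2])/d[2]
def pts(c):
    v,u=np.mgrid[:480,:640]; z=c['depth']
    P=np.stack([(u-c['cx'])/c['f']*z,(v-c['cy'])/c['f']*z,z],-1)
    return (P-c['t'])@c['R']
E
python3 - <<'E'
from h import *
s=cap('scene','s0.png');t=cap('top','t0.png')
for c in(s,t): print(c['fov_y'],c['cx'],c['cy'],-c['R'].T@c['t'],c['R'].tolist())
print(bot.get_obs())
cv2.imwrite('pics/st.png',np.hstack([cv2.resize(s['color'],(400,300)),cv2.resize(t['color'],(400,300))])[:,:,::-1])
E
```

```text
pics
55.62125076271778 326.40503352496614 240.10689923850117 [ 240.34727388 -387.55542115 1283.79644742] [[0.8320037243108678, -0.5546447300444147, 0.011790935789960627], [-0.5060327203961276, -0.7674506542496924, -0.3936373701520395], [0.22737785428959273, 0.32154115868062283, -0.9191901841583076]]
47.41720024833103 315.09141929037827 234.01176815136327 [ 338.76490588    6.33818294 1486.98831578] [[0.0017388495835636286, -0.9998941453245798, 0.01444557190816359], [-0.9898433869801109, -0.003774477525379072, -0.14211200713223668], [0.14215148839835698, -0.014051742420020108, -0.9897451706783384]]
{'time': 0.1, 'joint_positions': array([ 9.57998978e-01,  3.42662970e-01,  1.52491598e+00,  9.56065023e-07,
        1.27538753e+00, -1.45998854e-01]), 'dq': array([-7.55972058e-05, -3.47739067e-03, -2.39095246e-03,  2.75580259e-04,
       -6.20694866e-04,  1.11788811e-03]), 'tau': array([ 9.79253055e-04, -4.32007062e+01, -2.44691670e+01,  7.18946778e-02,
        5.26417291e-02, -7.29627686e-05]), 'tool_pos': array([236.00995922, 468.50852546, 191.41126238]), 'tcp_rot': array([-1.71746067,  1.56942251, -2.18425945]), 'contact_force': array([-0.14912834, -0.06987498,  0.31361984]), 'moment': array([-0.03796463,  0.01095972,  0.00933393]), 'grip_width': 91.90559438850215}
```

View pics/s0.png

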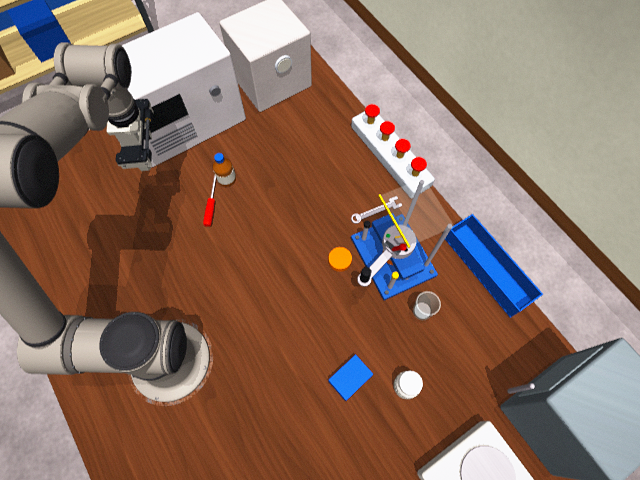

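View pics/t0.png

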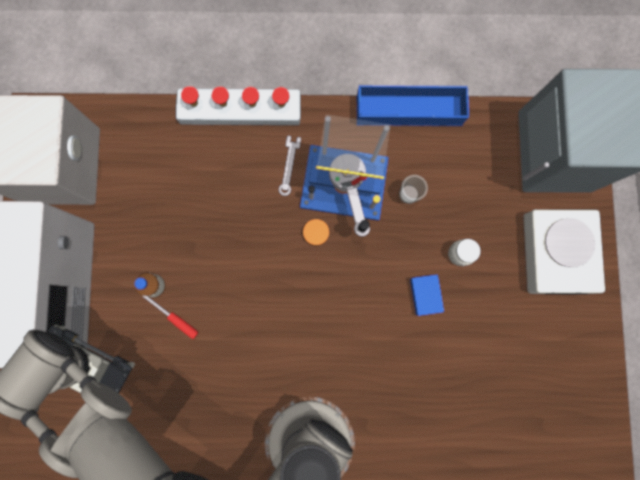

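The scene image shows the press at about (395,245), with the knob at (365,275), the yellow post at (395,275) and the guard's yellow edge from (380,195) to (408,248). In the top view the press is at (345,180), the knob at (362,228) and the yellow cap at (376,199).

```bash
python3 - <<'E'
from h import *
s=cap('scene');t=cap('top')
a=cv2.resize(s['color'][170:310,330:460],(400,431),interpolation=2);b=cv2.resize(t['color'][105:245,285:415],(400,431),interpolation=2)
cv2.imwrite('pics/crop1.png',np.hstack([a,b])[:,:,::-1])
def tri(p,q):
    o1,d1=ray(s,*p);o2,d2=ray(t,*q)
    k=np.linalg.lstsq(np.stack([d1,-d2],1),o2-o1,rcond=None)[0]
    A,B=o1+k[0]*d1,o2+k[1]*d2; return (A+B)/2,np.linalg.norm(A-B)
for n,c,(x0,x1,y0,y1) in(('s',s,(330,460,170,310)),('t',t,(285,415,105,245))):
    im=c['color'][y0:y1,x0:x1]; h=cv2.cvtColor(im,cv2.COLOR_RGB2HSV).astype(int);H,S,V=h[...,0],h[...,1],h[...,2]
    for nm,m in(('yel',(H>22)&(H<34)&(S>150)&(V>120)),('red',((H<4)|(H>176))&(S>190)&(V>90)),('blk',(V<40)),('blue',(H>100)&(H<125)&(S>150))):
        k,l,st,ce=cv2.connectedComponentsWithStats(m.astype(np.uint8))
        for i in range(1,k):
            if st[i,4]>=8:
                u,v=ce[i]+[x0,y0]; print(n,nm,st[i]+[x0,y0,0,0,0],(u.round(1),v.round(1)),plane(c,u,v,128).round(0))
        if nm=='blue':
            cn=max(cv2.findContours(m.astype(np.uint8),0,2)[0],key=cv2.contourArea)
E
```

```text
s yel [379 194  31  53 138] (np.float64(393.7), np.float64(220.1)) [719. -37. 128.]
s yel [392 272   7   7  36] (np.float64(395.2), np.float64(274.8)) [ 624. -169.  128.]
s red [392 244  14   7  67] (np.float64(399.3), np.float64(247.4)) [ 682. -112.  128.]
s blk [364 221   6   7  29] (np.float64(366.5), np.float64(224.0)) [648.  -4. 128.]
s blk [360 267  10  15  92] (np.float64(364.6), np.float64(275.0)) [ 555. -124.  128.]
s blue [ 351  215   43   53 1000] (np.float64(371.9), np.float64(240.2)) [631. -53. 128.]
s blue [393 214  12  10  44] (np.float64(398.8), np.float64(219.0)) [733. -42. 128.]
s blue [445 222  15  35 296] (np.float64(454.2), np.float64(238.0)) [ 826. -173.  128.]
s blue [ 372  240   66   60 1661] (np.float64(404.0), np.float64(272.7)) [ 648. -177.  128.]
t blk [359 227   4   4   8] (np.float64(360.6), np.float64(228.5)) [ 548. -128.  128.]
t blue [358 105  57  19 988] (np.float64(387.6), np.float64(113.3)) [ 852. -201.  128.]
t blue [ 301  152   50   62 1142] (np.float64(323.1), np.float64(191.6)) [643. -33. 128.]
t blue [359 179  24  40 455] (np.float64(370.0), np.float64(194.0)) [ 637. -152.  128.]
t blue [375 204   5   8  23] (np.float64(377.4), np.float64(207.5)) [ 602. -171.  128.]
```

View pics/crop1.png

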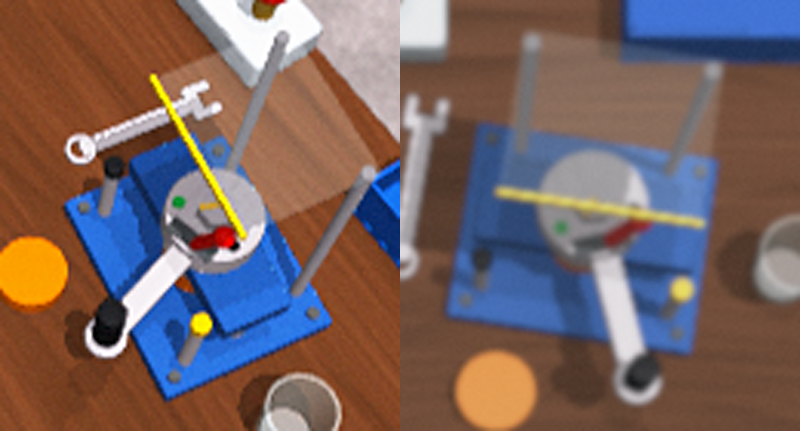

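```bash
cat >> h.py <<'E'
def pose(show=True):
    o=bot.get_obs(); R=Ro.from_euler('xyz',o['tcp_rot']).as_matrix(); p=np.array(o['tool_pos'])
    if show: print('t%.2f'%o['time'],p.round(1),'x',R[:,0].round(3),'y',R[:,1].round(3),'z',R[:,2].round(3),'F',np.round(o['contact_force'],1),'q',np.round(o['joint_positions'],3),'w%.1f'%o['grip_width'])
    return p,R
PO=np.array([693.5,-95,0]); PY=-0.145
def press2w(v): return PO+Ro.from_euler('z',PY).apply(v)
def w2press(v): return Ro.from_euler('z',-PY).apply(np.asarray(v)-PO)
def to(w):
    p,R=pose(False); print('shift m',(R.T@(np.array(w)-p)/1000).round(4))
E
python3 - <<'E'
from h import *
pose(); to([470,200,420])
s=cap('scene');t=cap('top')
def tri(p,q):
    o1,d1=ray(s,*p);o2,d2=ray(t,*q)
    k=np.linalg.lstsq(np.stack([d1,-d2],1),o2-o1,rcond=None)[0]
    A,B=o1+k[0]*d1,o2+k[1]*d2; return ((A+B)/2).round(1),np.linalg.norm(A-B).round(1)
cs=lambda u,v:(u/3.077+330,v/3.077+170)
ct=lambda u,v:((u-400)/3.077+285,v/3.077+105)
for n,a,b in(('rest',(201,324),(682,289)),('blackcap',(114,167),(482,258)),('ball',(227,236),(640,228)),('edgeL',(153,76),(497,191)),('edgeR',(243,236),(705,223)),('knob',(110,308),(641,369))):
    w,e=tri(cs(*a),ct(*b)); print(n,w,e,'press',w2press(w).round(1))
print('knob s',plane(s,*cs(110,306),186),'ball s',plane(s,*cs(227,236),182))
E
```

```text
t0.20 [236.1 468.6 191.6] x [-0.    -0.001 -1.   ] y [ 0.45   0.893 -0.001] z [ 0.893 -0.45  -0.   ] F [ 0.  -0.2 -1. ] q [ 0.958  0.342  1.525 -0.     1.275 -0.146] w92.0
shift m [-0.2283 -0.1348  0.3297]
rest [ 625.2 -169.6  123.9] 0.5 press [-56.8 -83.7 123.9]
blackcap [650.9  -3.9 121.9] 0.8 press [-55.3  84.  121.9]
ball [ 664.5 -130.2  190.4] 8.4 press [-23.6 -39.  190.4]
edgeL [661.2 -13.6 297.9] 0.7 press [-43.7  75.9 297.9]
edgeR [ 636.7 -164.1  299.9] 1.4 press [-46.2 -76.6 299.9]
knob [ 548.5 -128.5  187.9] 1.2 press [-138.6  -54.1  187.9]
knob s [ 550.63344143 -126.83254835  186.        ] ball s [ 671.95354382 -129.54945871  182.        ]
```

>>> {"fn": "step_arm", "kwargs": {
  "targets": [
    [[-0.04, 0, 0, 0], [-0.08, 0, 0, 0], [-0.12, 0, 0.01, 0], [-0.15, -0.01, 0.03, 0], [-0.18, -0.025, 0.06, 0]]
  ],
  "jaw": 1
}}

```text
time: 0.72
tool_pos: [276.6, 422.0, 371.8]
tcp_rot: [1.626, 1.569, 1.162]
contact_force: [1.1, -0.3, -0.3]
grip_width: 62.7
```

>>> {"fn": "step_arm", "kwargs": {
  "targets": [
    [[-0.005, -0.015, 0.035, 0], [-0.01, -0.03, 0.07, 0], [-0.015, -0.045, 0.105, 0], [-0.02, -0.06, 0.14, 0], [-0.02, -0.075, 0.175, 0]]
  ]
}}

```text
time: 1.13
tool_pos: [400.5, 275.1, 392.7]
tcp_rot: [1.241, 1.567, 0.778]
contact_force: [0.0, -0.0, -0.1]
grip_width: 29.7
```

>>> {"fn": "step_arm", "kwargs": {
  "targets": [
    [[-0.005, -0.01, 0.03, 0], [-0.01, -0.02, 0.06, 0], [-0.015, -0.025, 0.08, 0], [-0.02, -0.03, 0.1, 0], [-0.02, -0.03, 0.1, 0]]
  ]
}}

```text
time: 1.55
tool_pos: [479.0, 201.0, 412.6]
tcp_rot: [0.88, 1.567, 0.413]
contact_force: [0.2, -0.5, -0.6]
grip_width: 0.9
```

```bash
python3 -c "
from h import *
pose();to([900,200,420])"
```

```text
t1.55 [479.  201.  412.6] x [ 0.003  0.001 -1.   ] y [0.451 0.893 0.003] z [ 0.893 -0.451  0.002] F [ 0.2 -0.5 -0.6] q [ 2.490e-01  2.680e-01  1.038e+00  1.000e-03  1.832e+00 -8.540e-01] w0.9
shift m [-0.0061  0.1888  0.3763]
```

>>> {"fn": "step_arm", "kwargs": {
  "targets": [
    [[0, 0.025, 0.033, 0], [0, 0.05, 0.066, 0], [0, 0.075, 0.099, 0], [0, 0.1, 0.132, 0], [0, 0.125, 0.165, 0]]
  ]
}}

```text
time: 1.97
tool_pos: [653.2, 233.3, 412.9]
tcp_rot: [1.047, 1.568, 0.58]
contact_force: [1.0, 0.0, 0.6]
grip_width: -0.1
```

>>> {"fn": "step_arm", "kwargs": {
  "targets": [
    [[0, 0.025, 0.033, 0], [0, 0.05, 0.066, 0], [0, 0.075, 0.099, 0], [0, 0.1, 0.132, 0], [0, 0.125, 0.165, 0]]
  ]
}}

```text
time: 2.38
tool_pos: [718.4, 234.5, 358.8]
tcp_rot: [0.796, 1.535, 0.329]
contact_force: [-0.2, -0.4, 0.1]
grip_width: 0.5
```

```bash
python3 -c "
from h import *
pose()"
```

```text
t2.38 [718.4 234.5 358.8] x [ 0.034  0.012 -0.999] y [0.45  0.893 0.026] z [ 0.893 -0.45   0.025] F [-0.2 -0.4  0.1] q [ 0.212  0.919  0.036  0.005  2.151 -0.889] w0.5
```

>>> {"fn": "step_arm", "kwargs": {
  "targets": [
    [[-0.2, 0.3, 0.3, 0], [-0.2, 0.3, 0.3, 0], [-0.2, 0.3, 0.3, 0], [-0.2, 0.3, 0.3, 0], [-0.2, 0.3, 0.3, 0]]
  ]
}}

```text
time: 2.8
tool_pos: [736.6, 241.0, 347.8]
tcp_rot: [0.786, 1.501, 0.319]
contact_force: [0.0, 0.2, -0.9]
grip_width: 0.4
```

```bash
python3 -c "
from h import *
pose()"
```

```text
t2.80 [736.6 241.  347.8] x [ 0.066  0.022 -0.998] y [0.448 0.893 0.049] z [ 0.891 -0.45   0.049] F [ 0.   0.2 -0.9] q [ 0.214  0.935  0.036  0.008  2.102 -0.886] w0.4
```

>>> {"fn": "step_arm", "kwargs": {
  "targets": [
    [[-0.5, 1.0, 1.0, 0], [-0.5, 1.0, 1.0, 0], [-0.5, 1.0, 1.0, 0], [-0.5, 1.0, 1.0, 0], [-0.5, 1.0, 1.0, 0]]
  ]
}}

```text
time: 3.22
tool_pos: [760.8, 249.2, 325.5]
tcp_rot: [0.784, 1.469, 0.318]
contact_force: [0.3, 0.6, -0.4]
grip_width: 0.3
```

>>> {"fn": "step_arm", "kwargs": {
  "targets": [
    [[-0.6, 0.3, 0.3, 0], [-0.6, 0.3, 0.3, 0], [-0.6, 0.3, 0.3, 0], [-0.6, 0.3, 0.3, 0], [-0.6, 0.3, 0.3, 0]]
  ]
}}

```text
time: 3.63
tool_pos: [724.4, 237.5, 401.3]
tcp_rot: [0.782, 1.437, 0.315]
contact_force: [-0.3, 0.4, 0.4]
grip_width: 0.5
```

```bash
python3 -c "
from h import *
pose()"
```

```text
t3.63 [724.4 237.5 401.3] x [ 0.126  0.041 -0.991] y [0.444 0.891 0.094] z [ 0.887 -0.452  0.094] F [-0.3  0.4  0.4] q [ 0.21   0.864  0.036  0.016  2.109 -0.885] w0.5
```

>>> {"fn": "step_arm", "kwargs": {
  "targets": [
    [[-0.45, 0.5, 0.5, 0], [-0.45, 0.5, 0.5, 0], [-0.45, 0.5, 0.5, 0], [-0.45, 0.5, 0.5, 0], [-0.45, 0.5, 0.5, 0]]
  ]
}}

```text
time: 4.05
tool_pos: [729.2, 239.3, 410.2]
tcp_rot: [0.783, 1.407, 0.316]
contact_force: [-0.1, -0.3, 0.0]
grip_width: 0.5
```

>>> {"fn": "step_arm", "kwargs": {
  "targets": [
    [[-0.45, 0.5, 0.5, 0], [-0.45, 0.5, 0.5, 0], [-0.45, 0.5, 0.5, 0], [-0.45, 0.5, 0.5, 0], [-0.45, 0.5, 0.5, 0]]
  ]
}}

```text
time: 4.47
tool_pos: [730.4, 240.0, 425.0]
tcp_rot: [0.783, 1.375, 0.317]
contact_force: [-0.3, -0.1, -0.5]
grip_width: 0.3
```

>>> {"fn": "step_arm", "kwargs": {
  "targets": [
    [[-0.45, 0.5, 0.5, 0], [-0.45, 0.5, 0.5, 0], [-0.45, 0.5, 0.5, 0], [-0.45, 0.5, 0.5, 0], [-0.45, 0.5, 0.5, 0]]
  ]
}}

```text
time: 4.88
tool_pos: [730.3, 240.2, 441.4]
tcp_rot: [0.783, 1.343, 0.317]
contact_force: [-1.1, -0.0, -0.1]
grip_width: 0.5
```

```bash
python3 -c "
from h import *
pose()"
```

```text
t4.88 [730.3 240.2 441.4] x [ 0.215  0.07  -0.974] y [0.432 0.887 0.16 ] z [ 0.876 -0.456  0.16 ] F [-1.1 -0.  -0.1] q [ 0.207  0.815  0.037  0.028  2.062 -0.881] w0.5
```

>>> {"fn": "step_arm", "kwargs": {
  "targets": [
    [[-0.0032, -0.035, 0.0153, 0], [-0.0064, -0.07, 0.0306, 0], [-0.0096, -0.105, 0.046, 0], [-0.0128, -0.14, 0.061, 0], [-0.016, -0.175, 0.0765, 0]]
  ]
}}

```text
time: 5.3
tool_pos: [717.3, 47.4, 441.6]
tcp_rot: [0.783, 1.343, 0.317]
contact_force: [1.0, 0.1, -0.5]
grip_width: 0.3
```

>>> {"fn": "step_arm", "kwargs": {
  "targets": [
    [[-0.0032, -0.035, 0.0153, 0], [-0.0064, -0.07, 0.0306, 0], [-0.0096, -0.105, 0.046, 0], [-0.0128, -0.14, 0.061, 0], [-0.016, -0.175, 0.0765, 0]]
  ]
}}

```text
time: 5.72
tool_pos: [704.6, -145.5, 441.8]
tcp_rot: [0.783, 1.343, 0.317]
contact_force: [0.9, -0.8, 0.6]
grip_width: 0.4
```

>>> {"fn": "step_arm", "kwargs": {
  "targets": [
    [[-0.0032, -0.035, 0.0153, 0], [-0.0064, -0.07, 0.0306, 0], [-0.0064, -0.07, 0.0306, 0], [-0.0064, -0.07, 0.0306, 0], [-0.0064, -0.07, 0.0306, 0]]
  ]
}}

```text
time: 6.13
tool_pos: [699.8, -221.9, 441.5]
tcp_rot: [0.786, 1.343, 0.32]
contact_force: [-0.3, 0.5, -0.4]
grip_width: 0.4
```

```bash
python3 -c "
from h import *
pose();p,R=pose(False);print(R.T@[.95,-.3,0],R.T@[0,0,1])"
```

```text
t6.13 [ 699.8 -221.9  441.5] x [ 0.215  0.071 -0.974] y [0.432 0.887 0.16 ] z [ 0.876 -0.455  0.16 ] F [-0.3  0.5 -0.4] q [-0.491  0.703  0.267  0.182  2.006 -1.505] w0.4
[0.18261396 0.14438527 0.96866147] [-0.97409942  0.15999065  0.15979149]
```

>>> {"fn": "step_arm", "kwargs": {
  "targets": [
    [[-0.2, 0.15, 0.75, 0], [-0.2, 0.15, 0.75, 0], [-0.2, 0.15, 0.75, 0], [-0.2, 0.15, 0.75, 0], [-0.2, 0.15, 0.75, 0]]
  ]
}}

```text
time: 6.55
tool_pos: [746.8, -228.7, 422.5]
tcp_rot: [0.711, 1.314, 0.245]
contact_force: [-0.3, -0.0, -0.0]
grip_width: 0.8
```

>>> {"fn": "step_arm", "kwargs": {
  "targets": [
    [[-0.2, 0.15, 0.75, 0], [-0.2, 0.15, 0.75, 0], [-0.2, 0.15, 0.75, 0], [-0.2, 0.15, 0.75, 0], [-0.2, 0.15, 0.75, 0]]
  ]
}}

```text
time: 6.97
tool_pos: [775.5, -233.0, 402.4]
tcp_rot: [0.654, 1.285, 0.186]
contact_force: [-0.9, -0.6, -0.3]
grip_width: 0.5
```

>>> {"fn": "step_arm", "kwargs": {
  "targets": [
    [[-0.2, 0.15, 0.75, 0], [-0.2, 0.15, 0.75, 0], [-0.2, 0.15, 0.75, 0], [-0.2, 0.15, 0.75, 0], [-0.2, 0.15, 0.75, 0]]
  ]
}}

```text
time: 7.38
tool_pos: [797.4, -236.0, 390.9]
tcp_rot: [0.608, 1.255, 0.137]
contact_force: [-1.0, 0.1, -0.1]
grip_width: 0.4
```

>>> {"fn": "step_arm", "kwargs": {
  "targets": [
    [[-0.3, 0.15, 0.75, 0], [-0.3, 0.15, 0.75, 0], [-0.3, 0.15, 0.75, 0], [-0.3, 0.15, 0.75, 0], [-0.3, 0.15, 0.75, 0]]
  ]
}}

```text
time: 7.8
tool_pos: [802.3, -237.8, 404.2]
tcp_rot: [0.568, 1.222, 0.095]
contact_force: [0.2, -0.0, -0.3]
grip_width: 0.7
```

```bash
python3 -c "
from h import *
pose();p,R=pose(False);print(R.T@[.95,-.3,0],R.T@[0,0,1])"
```

```text
t7.80 [ 802.3 -237.8  404.2] x [ 0.34   0.032 -0.94 ] y [0.423 0.887 0.184] z [ 0.84  -0.46   0.288] F [ 0.2 -0.  -0.3] q [-0.456  0.885  0.037  0.191  1.913 -1.461] w0.7
[0.31348481 0.13584167 0.93582814] [-0.93977579  0.18387612  0.28811636]
```

>>> {"fn": "step_arm", "kwargs": {
  "targets": [
    [[-0.2, 0.15, 0.75, 0], [-0.2, 0.15, 0.75, 0], [-0.2, 0.15, 0.75, 0], [-0.2, 0.15, 0.75, 0], [-0.2, 0.15, 0.75, 0]]
  ]
}}

```text
time: 8.22
tool_pos: [817.1, -240.6, 403.0]
tcp_rot: [0.537, 1.19, 0.062]
contact_force: [0.7, -0.7, 0.2]
grip_width: 0.5
```

>>> {"fn": "step_arm", "kwargs": {
  "targets": [
    [[-0.2, 0.15, 0.75, 0], [-0.2, 0.15, 0.75, 0], [-0.2, 0.15, 0.75, 0], [-0.2, 0.15, 0.75, 0], [-0.2, 0.15, 0.75, 0]]
  ]
}}

```text
time: 8.63
tool_pos: [827.5, -243.3, 408.9]
tcp_rot: [0.51, 1.157, 0.032]
contact_force: [-0.3, 0.3, 1.0]
grip_width: 0.6
```

>>> {"fn": "step_arm", "kwargs": {
  "targets": [
    [[-0.2, 0.15, 0.75, 0], [-0.2, 0.15, 0.75, 0], [-0.2, 0.15, 0.75, 0], [-0.2, 0.15, 0.75, 0], [-0.2, 0.15, 0.75, 0]]
  ]
}}

```text
time: 9.05
tool_pos: [834.6, -245.9, 419.6]
tcp_rot: [0.486, 1.123, 0.007]
contact_force: [-0.2, -0.3, 0.2]
grip_width: 0.5
```

>>> {"fn": "step_arm", "kwargs": {
  "targets": [
    [[-0.2, 0.15, 0.75, 0], [-0.2, 0.15, 0.75, 0], [-0.2, 0.15, 0.75, 0], [-0.2, 0.15, 0.75, 0], [-0.2, 0.15, 0.75, 0]]
  ]
}}

```text
time: 9.47
tool_pos: [838.7, -248.3, 434.3]
tcp_rot: [0.466, 1.088, -0.016]
contact_force: [0.4, 0.5, 0.1]
grip_width: 0.3
```

```bash
python3 -c "
from h import *
pose();p,R=pose(False)
c=np.array([np.cos(PY),np.sin(PY),0]);l=np.array([-c[1],c[0],0]);print('press comps x',R[:,0]@c,R[:,0]@l,'y',R[:,1]@c,R[:,1]@l)
# roll so that tool y is level
a=np.degrees(np.arctan2(-R[2,1],R[2,2]));print('roll to level',a)
to(press2w([-200,-30,330]))"
```

```text
t9.47 [ 838.7 -248.3  434.3] x [ 0.464 -0.007 -0.886] y [0.412 0.887 0.209] z [ 0.784 -0.462  0.414] F [0.4 0.5 0.1] q [-0.456  0.87   0.037  0.204  1.788 -1.455] w0.3
press comps x 0.4600352432997925 0.05985207499671937 y 0.2797302675603167 0.9371477258756269
roll to level -26.71854836517828
shift m [-0.0699 -0.0297 -0.3861]
```

```bash
python3 -c "
from h import *
p,R=pose(False);T=press2w([-28,-76,157]);print(T,T-220*R[:,0]);to(T-220*R[:,0])"
```

```text
[ 654.81240998 -166.15666081  157.        ] [ 552.76414236 -164.56218257  351.8938396 ]
shift m [-0.0603 -0.0608 -0.2971]
```

>>> {"fn": "step_arm", "kwargs": {
  "targets": [
    [[-0.008, -0.008, -0.038, -5], [-0.016, -0.016, -0.076, -10], [-0.024, -0.024, -0.114, -15], [-0.032, -0.032, -0.152, -20], [-0.04, -0.04, -0.19, -26.7]]
  ]
}}

```text
time: 9.88
tool_pos: [716.1, -213.6, 400.4]
tcp_rot: [0.052, 1.088, -0.016]
contact_force: [0.7, -0.9, 2.8]
grip_width: 0.6
```

```bash
python3 -c "
from h import *
p,R=pose();T=press2w([-28,-76,157]);to(T-220*R[:,0])"
```

```text
t9.88 [ 716.1 -213.6  400.4] x [ 0.464 -0.007 -0.886] y [0.062 0.998 0.024] z [ 0.884 -0.066  0.464] F [ 0.7 -0.9  2.8] q [-0.494  0.417  0.962  0.222  1.334 -2.003] w0.6
shift m [-0.0332  0.0376 -0.17  ]
```

>>> {"fn": "step_arm", "kwargs": {
  "targets": [
    [[-0.008, 0.009, -0.038, -0.5], [-0.016, 0.018, -0.076, -1], [-0.024, 0.027, -0.114, -1.5], [-0.033, 0.0376, -0.152, -2], [-0.033, 0.0376, -0.17, -3]]
  ]
}}

```text
time: 10.3
tool_pos: [548.9, -162.1, 351.7]
tcp_rot: [-0.0, 1.089, -0.014]
contact_force: [0.7, -0.4, 0.4]
grip_width: 0.4
```

```bash
python3 -c "
from h import *
p,R=pose();T=press2w([-28,-76,157]);to(T);to(T-60*R[:,0])
w=cap('wrist','w1.png')"
```

```text
t10.30 [ 548.9 -162.1  351.7] x [ 0.464 -0.007 -0.886] y [ 0.014  1.    -0.   ] z [ 0.886 -0.012  0.464] F [ 0.7 -0.4  0.4] q [-0.577  0.065  1.551  0.278  1.124 -2.204] w0.4
shift m [ 0.2216 -0.0025  0.0035]
shift m [ 0.1616 -0.0025  0.0035]
```

View pics/w1.png

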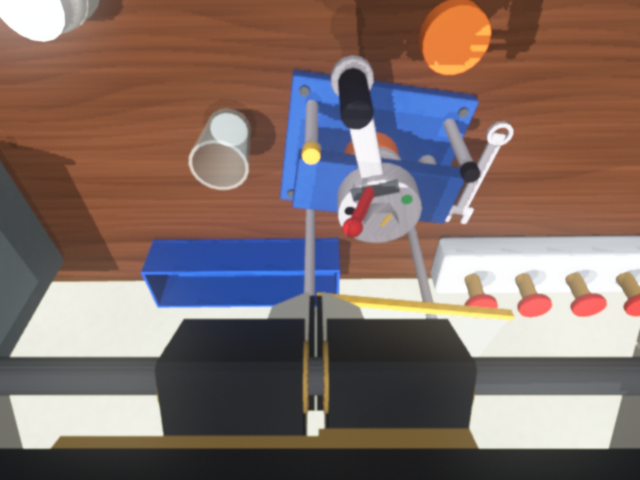

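The wrist view shows the red ball at (352,228), still on the black-dot side, and the nut at (385,215). The knob is at (355,92), the yellow cap at (311,153), and the guard edge runs from (345,298) to (510,315).

```bash
python3 -c "
from h import *
w=cap('wrist')
for n,u,v,z in(('ball',352,228,182),('nut',384,214,152),('rest',311,153,128),('blk',471,172,128),('knob',355,112,186),('edgeR',512,316,292),('greendot',407,199,136)):
    q=plane(w,u,v,z);print(n,q.round(0),w2press(q).round(0))
p,R=pose(False);o=ray(w,1,1)[0];print('cam in tool',R.T@(o-p))
"
```

```text
ball [ 668. -128.  182.] [-20. -36. 182.]
nut [677. -92. 152.] [-17.   0. 152.]
rest [ 617. -167.  128.] [-65. -82. 128.]
blk [642.  -4. 128.] [-64.  82. 128.]
knob [ 544. -132.  186.] [-143.  -58.  186.]
edgeR [660. -11. 292.] [-45.  79. 292.]
greendot [670. -67. 136.] [-27.  24. 136.]
cam in tool [-192.32157083    1.41997943  -84.43322461]
```

>>> {"fn": "step_arm", "kwargs": {
  "targets": [
    [[0.03, 0, 0.001, 0], [0.06, -0.001, 0.002, 0], [0.09, -0.002, 0.003, 0], [0.12, -0.002, 0.003, 0], [0.14, -0.002, 0.003, 0]]
  ]
}}

```text
time: 10.82
tool_pos: [619.2, -166.8, 226.3]
tcp_rot: [0.002, 1.09, -0.014]
contact_force: [-1.2, 0.2, 0.5]
grip_width: 0.3
```

```bash
python3 -c "
from h import *
s=cap('scene')
q=plane(s,213/3.077+330,217/3.077+170,135);print('head',q,w2press(q))
w=cap('wrist','w2.png')
p,R=pose();print('tcp press',w2press(p))
# project model points into wrist
for n,v in(('axis135',[0,0,135]),('nut',[0,0,152]),('rest',[-58,-84,128]),('blk',[-58,84,128]),('ball',[-21,-39,182]),('edgeL',[-48,77,292])):
    c=w['R']@press2w(v)+w['t'];print(n,(c[:2]/c[2]*w['f']+[w['cx'],w['cy']]).round(0))
"
```

```text
head [691.10851838 -97.03020625 135.        ] [ -2.07303575  -2.35445206 135.        ]
t10.92 [ 618.1 -166.1  224.9] x [ 0.458 -0.004 -0.889] y [0.015 1.    0.003] z [ 0.889 -0.015  0.459] F [ 0.7 -1.3 -0.1] q [-0.504  0.275  1.64   0.301  0.824 -2.22 ] w0.3
tcp press [-64.32238948 -81.25923186 224.87609242]
axis135 [409. 256.]
nut [413. 273.]
rest [309. 178.]
blk [548. 203.]
ball [371. 282.]
edgeL [668. 458.]
```

View pics/w2.png

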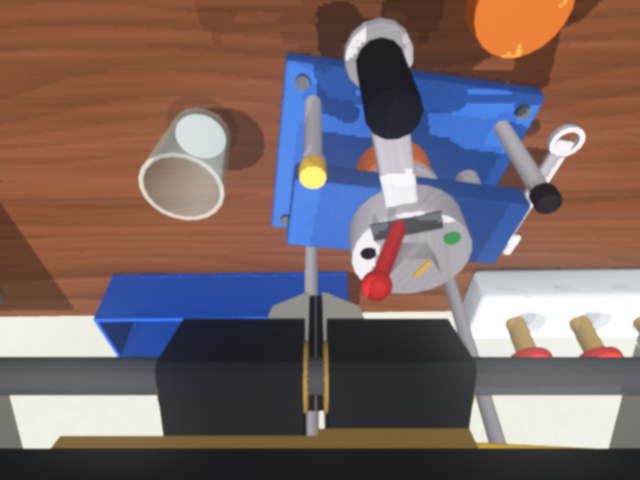

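>>> {"fn": "step_arm", "kwargs": {
  "targets": [
    [[0.02, 0, 0, 0], [0.04, 0, 0, 0], [0.06, 0, 0, 0], [0.074, 0, 0, 0], [0.077, 0, 0, 0]]
  ]
}}

```text
time: 11.33
tool_pos: [653.9, -166.4, 155.1]
tcp_rot: [0.009, 1.096, -0.007]
contact_force: [-0.9, 0.2, -1.6]
grip_width: 0.2
```

>>> {"fn": "step_arm", "kwargs": {
  "targets": [
    [[0, 0.006, 0, 0], [0, 0.012, 0, 0], [0, 0.018, 0, 0], [0, 0.024, 0, 0], [0, 0.03, 0, 0]]
  ]
}}

```text
time: 11.75
tool_pos: [654.5, -135.7, 156.4]
tcp_rot: [0.008, 1.094, -0.008]
contact_force: [-0.2, -0.6, 0.1]
grip_width: 0.6
```

```bash
python3 -c "
from h import *
p,R=pose();print('tcp press',w2press(p))
w=cap('wrist','w3.png')
h=cv2.cvtColor(w['color'],cv2.COLOR_RGB2HSV).astype(int);m=((h[...,0]<4)|(h[...,0]>176))&(h[...,1]>190)&(h[...,2]>90)
k,l,st,ce=cv2.connectedComponentsWithStats(m.astype(np.uint8));print([(st[i],ce[i].round()) for i in range(1,k) if st[i,4]>60])
cv2.imwrite('pics/w3c.png',w['color'][100:420,200:600,::-1])
"
```

```text
t11.75 [ 654.5 -135.7  156.4] x [ 0.458 -0.004 -0.889] y [0.015 1.    0.004] z [ 0.889 -0.015  0.458] F [-0.2 -0.6  0.1] q [-0.416  0.391  1.674  0.303  0.657 -2.173] w0.6
tcp press [-32.70889374 -45.86179842 156.43482692]
[]
```

View pics/w3c.png

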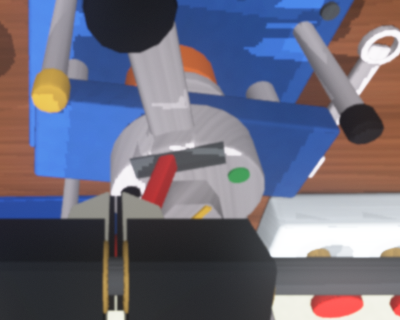

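The crop shows the fingertips at about (115,195), just to the right-hand side of the red lever (160,175), with the lever between them and the green dot (238,175).

>>> {"fn": "step_arm", "kwargs": {
  "targets": [
    [[0, 0.004, 0, 0], [0, 0.008, 0, 0], [0, 0.012, 0, 0], [0, 0.016, 0, 0], [0, 0.02, 0, 0]]
  ]
}}

```text
time: 12.22
tool_pos: [654.6, -114.2, 156.3]
tcp_rot: [0.009, 1.095, -0.006]
contact_force: [0.3, 0.1, -0.1]
grip_width: 0.5
```

>>> {"fn": "step_arm", "kwargs": {
  "targets": [
    [[0, 0.003, 0, 0], [0, 0.006, 0, 0], [0, 0.008, 0, 0], [0, 0.01, 0, 0], [0, 0.01, 0, 0]]
  ]
}}

```text
time: 12.63
tool_pos: [654.7, -103.9, 156.3]
tcp_rot: [0.009, 1.095, -0.006]
contact_force: [0.4, 0.3, 0.5]
grip_width: 0.4
```

```bash
python3 -c "
from h import *
p,R=pose();print('tcp press',w2press(p))
w=cap('wrist','w4.png')
cv2.imwrite('pics/w4c.png',w['color'][100:420,200:600,::-1])
"
```

```text
t12.63 [ 654.7 -103.9  156.3] x [ 0.458 -0.003 -0.889] y [0.014 1.    0.004] z [ 0.889 -0.014  0.458] F [0.4 0.3 0.5] q [-0.358  0.379  1.693  0.269  0.637 -2.096] w0.4
tcp press [-37.07653055 -14.3737757  156.25932467]
```

View pics/w4c.png

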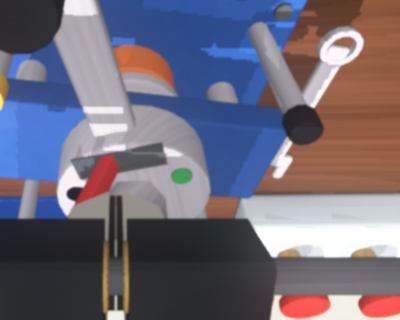

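The fingers passed in front of the lever without moving it: the lever at (100,175) in the crop still leans to the black side. I'll go back and reach deeper.

```bash
python3 -c "
from h import *
to(press2w([-36,-72,156]));to(press2w([-24,-70,149]))
p,R=pose(False);print('sweep 10mm', R.T@(press2w([-3.2,9.5,0])-PO))
"
```

```text
shift m [-0.0029 -0.0571 -0.0058]
shift m [ 0.0088 -0.0567  0.0018]
sweep 10mm [-0.84772784  9.83620774 -1.73792256]
```

>>> {"fn": "step_arm", "kwargs": {
  "targets": [
    [[0, -0.015, -0.002, 0], [0, -0.03, -0.003, 0], [0, -0.045, -0.005, 0], [0.002, -0.057, -0.004, 0], [0.009, -0.057, 0.002, 0]]
  ]
}}

```text
time: 13.1
tool_pos: [659.7, -163.7, 149.4]
tcp_rot: [0.007, 1.094, -0.01]
contact_force: [0.2, 0.3, 0.2]
grip_width: 0.6
```

>>> {"fn": "step_arm", "kwargs": {
  "targets": [
    [[0, 0.005, 0, 0], [-0.001, 0.01, -0.001, 0], [-0.001, 0.015, -0.002, 0], [-0.001, 0.02, -0.003, 0], [-0.001, 0.025, -0.003, 0]]
  ]
}}

```text
time: 13.52
tool_pos: [656.6, -137.2, 148.9]
tcp_rot: [0.008, 1.095, -0.009]
contact_force: [-0.6, -0.5, -0.6]
grip_width: 0.5
```

>>> {"fn": "step_arm", "kwargs": {
  "targets": [
    [[0, 0.003, 0, 0], [-0.001, 0.006, -0.001, 0], [-0.001, 0.009, -0.002, 0], [-0.001, 0.012, -0.002, 0], [-0.001, 0.012, -0.002, 0]]
  ]
}}

```text
time: 13.93
tool_pos: [654.4, -124.6, 149.0]
tcp_rot: [0.008, 1.095, -0.008]
contact_force: [0.0, -0.5, 0.0]
grip_width: 0.4
```

```bash
python3 -c "
from h import *
p,R=pose();print('tcp press',w2press(p))
w=cap('wrist','w5.png');s=cap('scene')
a=cv2.resize(s['color'][170:310,330:460],(390,420),interpolation=2)
cv2.imwrite('pics/w5c.png',np.hstack([w['color'][60:480,200:600],a])[:,:,::-1])
"
```

```text
t13.93 [ 654.4 -124.6  149. ] x [ 0.458 -0.004 -0.889] y [0.015 1.    0.004] z [ 0.889 -0.015  0.458] F [ 0.  -0.5  0. ] q [-0.396  0.395  1.691  0.298  0.631 -2.154] w0.4
tcp press [-34.37588432 -34.91058259 148.95195095]
```

View pics/w5c.png

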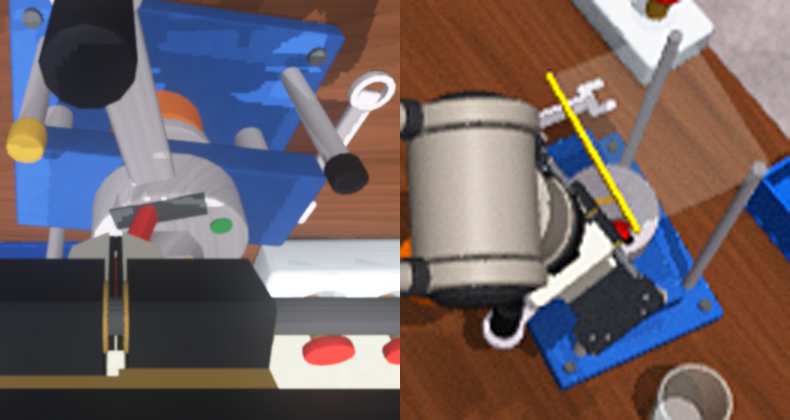

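```bash
python3 -c "
from h import *
to(press2w([-33,-64,149]));to(press2w([-21,-66,147]))
"
```

```text
shift m [-0.0013 -0.0284 -0.0022]
shift m [ 0.0058 -0.032   0.0072]
```

>>> {"fn": "step_arm", "kwargs": {
  "targets": [
    [[-0.001, -0.012, -0.001, 0], [-0.001, -0.024, -0.002, 0], [-0.001, -0.033, -0.002, 0], [0.002, -0.033, 0.003, 0], [0.006, -0.032, 0.007, 0]]
  ]
}}

```text
time: 14.45
tool_pos: [663.7, -158.3, 147.1]
tcp_rot: [0.007, 1.094, -0.011]
contact_force: [0.9, 0.5, 0.2]
grip_width: 0.2
```

>>> {"fn": "step_arm", "kwargs": {
  "targets": [
    [[0, 0.004, 0, 0], [0, 0.008, 0, 0], [0, 0.012, 0, 0], [0, 0.016, 0, 0], [0, 0.02, 0, 0]]
  ]
}}

```text
time: 14.87
tool_pos: [663.9, -137.2, 147.2]
tcp_rot: [0.007, 1.094, -0.01]
contact_force: [0.3, 0.2, 0.1]
grip_width: 0.1
```

>>> {"fn": "step_arm", "kwargs": {
  "targets": [
    [[0, 0.003, 0, 0], [0, 0.006, 0, 0], [0, 0.009, 0, 0], [0, 0.012, 0, 0], [0, 0.012, 0, 0]]
  ]
}}

```text
time: 15.28
tool_pos: [664.1, -124.6, 147.2]
tcp_rot: [0.008, 1.094, -0.009]
contact_force: [-0.5, 0.0, 0.6]
grip_width: 0.5
```

```bash
cat >> h.py <<'E'
def redball():
    s=cap('scene');x0,x1,y0,y1=375,430,225,275
    h=cv2.cvtColor(s['color'][y0:y1,x0:x1],cv2.COLOR_RGB2HSV).astype(int);m=((h[...,0]<5)|(h[...,0]>175))&(h[...,1]>180)&(h[...,2]>70)
    v,u=np.nonzero(m)
    if len(u): print('red n',len(u),'u',u.min()+x0,u.max()+x0,'v',v.min()+y0,v.max()+y0,'press@185',w2press(plane(s,u.mean()+x0,v.mean()+y0,185)).round(0))
    else: print('no red')
E
python3 -c "
from h import *
p,R=pose();print('tcp press',w2press(p));redball()
"
```

```text
t15.28 [ 664.1 -124.6  147.2] x [ 0.459 -0.004 -0.889] y [0.016 1.    0.004] z [ 0.888 -0.016  0.459] F [-0.5  0.   0.6] q [-0.389  0.412  1.669  0.291  0.633 -2.14 ] w0.5
tcp press [-24.86102832 -33.53838098 147.20382281]
red n 2 u 404 405 v 244 244 press@185 [-12. -32. 185.]
```

Mostly hidden now, so I'll keep sweeping in small steps and watch the force and the red pixels.

>>> {"fn": "step_arm", "kwargs": {
  "targets": [
    [[0, 0.003, 0, 0], [0, 0.006, 0, 0], [0, 0.009, 0, 0], [0, 0.01, 0, 0], [0, 0.01, 0, 0]]
  ]
}}

```text
time: 15.75
tool_pos: [664.3, -114.6, 147.3]
tcp_rot: [0.007, 1.094, -0.009]
contact_force: [-0.8, 0.1, -1.1]
grip_width: 0.4
```

```bash
python3 -c "
from h import *
p,R=pose();print('tcp press',w2press(p));redball()
w=cap('wrist');s=cap('scene')
a=cv2.resize(s['color'][170:310,330:460],(390,420),interpolation=2)
cv2.imwrite('pics/w6c.png',np.hstack([w['color'][60:480,200:600],a])[:,:,::-1])
"
```

```text
t15.75 [ 664.3 -114.6  147.3] x [ 0.459 -0.004 -0.888] y [0.016 1.    0.003] z [ 0.888 -0.016  0.459] F [-0.8  0.1 -1.1] q [-0.37   0.409  1.675  0.28   0.627 -2.116] w0.4
tcp press [-26.07182123 -23.57684817 147.2938427 ]
red n 7 u 404 406 v 245 248 press@185 [-15. -39. 185.]
```

View pics/w6c.png

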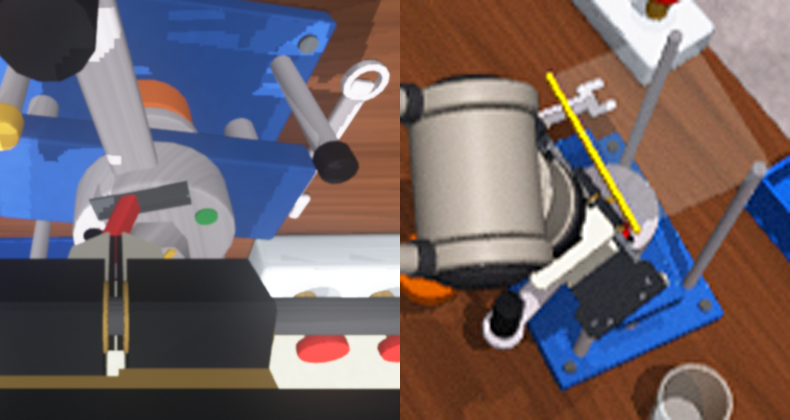

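The wrist half again shows the lever (125,215) passing behind the fingertip. In the scene half the ball (625,235) hasn't moved. I'll use the depth data to locate the lever.

```bash
python3 -c "
from h import *
p,R=pose(False)
for n in('wrist','scene'):
    w=cap(n);P=pts(w);h=cv2.cvtColor(w['color'],cv2.COLOR_RGB2HSV).astype(int);m=((h[...,0]<5)|(h[...,0]>175))&(h[...,1]>170)&(h[...,2]>60)&(w['depth']>0)
    Q=w2press(P[m]);k=(np.abs(Q[:,0])<80)&(np.abs(Q[:,1])<80)&(Q[:,2]>100);Q=Q[k]
    print(n,len(Q));print(Q[np.argsort(Q[:,2])][::max(1,len(Q)//8)].round(0))
    if n=='wrist':
        T=(P-p)@R; g=(T[...,0]>-25)&(T[...,0]<6)&(np.abs(T[...,1])<30)&(np.abs(T[...,2])<20)&(w['depth']>0)&~m
        for v in range(280,312,3):
            r=np.nonzero(g[v])[0]
            if len(r): print(v,r.min(),r.max(),T[v,r].min(0).round(),T[v,r].max(0).round())
c=w['R']
"
```

```text
wrist 715
[[-34. -18. 136.]
 [-34. -22. 140.]
 [-34. -19. 142.]
 [-32. -24. 145.]
 [-31. -24. 147.]
 [-26. -17. 149.]
 [-33. -22. 151.]
 [-32. -25. 154.]
 [-33. -26. 159.]]
280 309 335 [-4. -2. -4.] [ 6. 11.  0.]
283 307 334 [-7. -3. -3.] [ 4. 10.  1.]
286 306 332 [-8. -4. -2.] [2. 9. 2.]
289 304 331 [-9. -5. -1.] [1. 8. 3.]
292 303 330 [-11.  -5.  -0.] [1. 8. 5.]
295 315 316 [-12.   0.   0.] [-12.   1.   0.]
298 315 316 [-13.   0.   2.] [-12.   1.   2.]
301 316 370 [-13.   1.   3.] [ 6. 29. 12.]
304 315 373 [-13.   0.   5.] [ 5. 30. 13.]
307 315 372 [-14.   0.   6.] [ 3. 30. 14.]
310 315 372 [-14.   0.   7.] [ 5. 30. 17.]
scene 8
[[  6. -20. 140.]
 [-15. -44. 187.]
 [-18. -44. 190.]
 [-20. -41. 192.]
 [-17. -40. 194.]
 [-19. -44. 197.]
 [-39. -57. 260.]
 [-41. -54. 262.]]
```

```bash
python3 -c "
from h import *
p,R=pose(False)
w=cap('wrist');P=pts(w);T=(P-p)@R
def pr(t):
    c=w['R']@(p+R@np.array(t,float))+w['t'];return (c[:2]/c[2]*w['f']+[w['cx'],w['cy']]).round(0)
for t in([0,0,0],[0,0,-9.5],[0,0,9.5],[0,19,0],[-66,0,-37]): print(t,pr(t))
for v in range(270,345,6): print(v,[(u,*T[v,u].round(0).astype(int)) for u in(275,295,312,320,340,360)], w['color'][v,295],w['color'][v,340])
"
```

```text
[0, 0, 0] [314. 284.]
[0, 0, -9.5] [314. 266.]
[0, 0, 9.5] [314. 301.]
[0, 19, 0] [353. 284.]
[-66, 0, -37] [313. 258.]
270 [(275, np.int64(38), np.int64(-23), np.int64(8)), (295, np.int64(13), np.int64(-10), np.int64(-2)), (312, np.int64(12), np.int64(-1), np.int64(-2)), (320, np.int64(0), np.int64(3), np.int64(-7)), (340, np.int64(11), np.int64(13), np.int64(-3)), (360, np.int64(14), np.int64(24), np.int64(-2))] [131 135 142] [128  65  66]
276 [(275, np.int64(28), np.int64(-22), np.int64(7)), (295, np.int64(17), np.int64(-10), np.int64(3)), (312, np.int64(-3), np.int64(-1), np.int64(-5)), (320, np.int64(-4), np.int64(3), np.int64(-6)), (340, np.int64(16), np.int64(14), np.int64(2)), (360, np.int64(16), np.int64(24), np.int64(2))] [239 236 240] [179 174 179]
282 [(275, np.int64(22), np.int64(-22), np.int64(9)), (295, np.int64(19), np.int64(-10), np.int64(7)), (312, np.int64(-6), np.int64(-1), np.int64(-3)), (320, np.int64(-7), np.int64(3), np.int64(-4)), (340, np.int64(18), np.int64(14), np.int64(7)), (360, np.int64(17), np.int64(24), np.int64(6))] [245 243 246] [157 152 158]
288 [(
[... 2628 characters left out ...]
t64(-36))] [38 38 42] [39 38 40]
336 [(275, np.int64(-113), np.int64(-8), np.int64(-36)), (295, np.int64(-113), np.int64(-4), np.int64(-36)), (312, np.int64(-67), np.int64(-1), np.int64(-10)), (320, np.int64(-66), np.int64(2), np.int64(-9)), (340, np.int64(-114), np.int64(6), np.int64(-37)), (360, np.int64(-114), np.int64(10), np.int64(-37))] [36 36 40] [37 36 38]
342 [(275, np.int64(-114), np.int64(-8), np.int64(-36)), (295, np.int64(-114), np.int64(-4), np.int64(-36)), (312, np.int64(-71), np.int64(0), np.int64(-10)), (320, np.int64(-71), np.int64(2), np.int64(-10)), (340, np.int64(-116), np.int64(6), np.int64(-37)), (360, np.int64(-116), np.int64(10), np.int64(-37))] [37 36 40] [36 35 37]
```

The depth data shows why: the visible fingertip ends about 40 mm short of the reported TCP. The gripper body is shifted back by the same amount. I'll work from the true tip, which is TCP − 40 mm along tool x.

```bash
cat >> h.py <<'E'
def tipto(v,off=40):
    p,R=pose(False); t=p-off*R[:,0]; d=press2w(np.array(v,float))-t; print('tip press',w2press(t).round(1),'shift m',(R.T@d/1000).round(4))
E
python3 -c "
from h import *
tipto([-44,-75,182]);tipto([-28,-75,157])
"
```

```text
tip press [-44.2 -26.5 182.8] shift m [-0.0022 -0.0481 -0.0057]
tip press [-44.2 -26.5 182.8] shift m [ 0.0273 -0.0502 -0.003 ]
```

>>> {"fn": "step_arm", "kwargs": {
  "targets": [
    [[0, -0.012, -0.002, 0], [0, -0.024, -0.004, 0], [0, -0.036, -0.006, 0], [0, -0.05, -0.006, 0], [0.006, -0.05, -0.005, 0]]
  ]
}}

```text
time: 16.47
tool_pos: [662.1, -167.7, 140.5]
tcp_rot: [0.004, 1.092, -0.015]
contact_force: [-0.4, 0.1, 0.3]
grip_width: 0.1
```

>>> {"fn": "step_arm", "kwargs": {
  "targets": [
    [[0.005, 0, 0.001, 0], [0.01, 0, 0.002, 0], [0.015, 0, 0.002, 0], [0.02, 0, 0.002, 0], [0.021, 0, 0.002, 0]]
  ]
}}

```text
time: 16.88
tool_pos: [673.5, -166.9, 121.4]
tcp_rot: [0.006, 1.093, -0.013]
contact_force: [-0.1, -0.1, 0.1]
grip_width: 0.7
```

>>> {"fn": "step_arm", "kwargs": {
  "targets": [
    [[0, 0.004, 0, 0], [0, 0.008, 0, 0], [0, 0.012, 0, 0], [0, 0.016, 0, 0], [0, 0.02, 0, 0]]
  ]
}}

```text
time: 17.3
tool_pos: [673.9, -146.4, 121.8]
tcp_rot: [0.005, 1.093, -0.013]
contact_force: [0.3, 0.3, 0.5]
grip_width: 0.6
```

```bash
cat >> h.py <<'E'
def lever():
    w=cap('wrist');P=pts(w);h=cv2.cvtColor(w['color'],cv2.COLOR_RGB2HSV).astype(int);m=((h[...,0]<5)|(h[...,0]>175))&(h[...,1]>170)&(h[...,2]>60)&(w['depth']>0)
    Q=w2press(P[m]);k=(np.abs(Q[:,0])<80)&(np.abs(Q[:,1])<80)&(Q[:,2]>130);Q=Q[k]
    print('lever n',len(Q))
    for a in range(135,195,8):
        q=Q[(Q[:,2]>=a)&(Q[:,2]<a+8)]
        if len(q)>4: print(a+4,q.mean(0).round(0))
E
python3 -c "
from h import *
pose();tipto([-28,-75,157]);lever();redball()
"
```

```text
t17.30 [ 673.9 -146.4  121.8] x [ 0.46  -0.006 -0.888] y [0.018 1.    0.002] z [ 0.888 -0.017  0.46 ] F [0.3 0.3 0.5] q [-0.419  0.468  1.659  0.329  0.597 -2.205] w0.6
tip press [-30.2 -56.1 157.3] shift m [ 0.0001 -0.0191 -0.0003]
lever n 718
139 [-33. -18. 140.]
147 [-32. -21. 147.]
155 [-32. -24. 152.]
red n 3 u 405 405 v 244 248 press@185 [-14. -39. 185.]
```

>>> {"fn": "step_arm", "kwargs": {
  "targets": [
    [[0, 0.003, 0, 0], [0, 0.006, 0, 0], [0, 0.009, 0, 0], [0, 0.012, 0, 0], [0, 0.015, 0, 0]]
  ]
}}

```text
time: 17.82
tool_pos: [673.7, -131.5, 121.8]
tcp_rot: [0.004, 1.094, -0.014]
contact_force: [-2.6, -2.4, 1.5]
grip_width: 0.2
```

>>> {"fn": "step_arm", "kwargs": {
  "targets": [
    [[0, 0.003, 0, 0], [0, 0.006, 0, 0], [0, 0.009, 0, 0], [0, 0.01, 0, 0], [0, 0.01, 0, 0]]
  ]
}}

```text
time: 18.23
tool_pos: [673.9, -120.9, 121.7]
tcp_rot: [0.005, 1.094, -0.013]
contact_force: [-1.2, -1.1, 0.1]
grip_width: 0.4
```

```bash
python3 -c "
from h import *
pose();tipto([-28,-75,157]);lever();redball()
"
```

```text
t18.23 [ 673.9 -120.9  121.7] x [ 0.459 -0.006 -0.888] y [0.017 1.    0.002] z [ 0.888 -0.016  0.459] F [-1.2 -1.1  0.1] q [-0.374  0.458  1.676  0.301  0.579 -2.144] w0.4
tip press [-33.8 -30.9 157.3] shift m [ 0.0002 -0.0445  0.0001]
lever n 464
139 [-37. -12. 140.]
147 [-38. -11. 147.]
155 [-39.  -9. 154.]
no red
```

>>> {"fn": "step_arm", "kwargs": {
  "targets": [
    [[0, 0.003, 0, 0], [0, 0.006, 0, 0], [0, 0.009, 0, 0], [0, 0.01, 0, 0], [0, 0.01, 0, 0]]
  ]
}}

```text
time: 18.75
tool_pos: [674.2, -110.7, 121.7]
tcp_rot: [0.005, 1.094, -0.012]
contact_force: [-0.7, -1.0, -0.8]
grip_width: 0.5
```

>>> {"fn": "step_arm", "kwargs": {
  "targets": [
    [[0, 0.002, 0, 0], [0, 0.004, 0, 0], [0, 0.005, 0, 0], [0, 0.005, 0, 0], [0, 0.005, 0, 0]]
  ]
}}

```text
time: 19.17
tool_pos: [674.3, -105.5, 121.8]
tcp_rot: [0.006, 1.094, -0.012]
contact_force: [-1.1, -1.3, -0.3]
grip_width: 0.5
```

```bash
python3 -c "
from h import *
pose();tipto([-28,-75,157]);lever();redball()
"
```

```text
t19.17 [ 674.3 -105.5  121.8] x [ 0.459 -0.005 -0.888] y [0.017 1.    0.003] z [ 0.888 -0.016  0.459] F [-1.1 -1.3 -0.3] q [-0.346  0.453  1.684  0.284  0.569 -2.106] w0.5
tip press [-35.7 -15.6 157.3] shift m [ 0.0002 -0.0599 -0.0001]
lever n 428
139 [-40.  -7. 140.]
147 [-41.  -3. 146.]
155 [-44.   3. 156.]
no red
```

>>> {"fn": "step_arm", "kwargs": {
  "targets": [
    [[0, 0.002, 0, 0], [0, 0.004, 0, 0], [0, 0.005, 0, 0], [0, 0.005, 0, 0], [0, 0.005, 0, 0]]
  ]
}}

```text
time: 19.68
tool_pos: [674.8, -100.9, 122.1]
tcp_rot: [0.005, 1.093, -0.013]
contact_force: [-0.1, -4.3, -1.0]
grip_width: 0.5
```

```bash
python3 -c "
from h import *
pose();tipto([-28,-75,157]);lever()
w=cap('wrist','w7.png')
"
```

```text
t19.68 [ 674.8 -100.9  122.1] x [ 0.46  -0.006 -0.888] y [0.017 1.    0.002] z [ 0.888 -0.016  0.46 ] F [-0.1 -4.3 -1. ] q [-0.337  0.452  1.686  0.277  0.565 -2.092] w0.5
tip press [-35.9 -11.  157.6] shift m [ 0.0003 -0.0645 -0.0005]
lever n 413
139 [-40.  -3. 140.]
147 [-41.   1. 146.]
155 [-44.   8. 157.]
```

View pics/w7.png

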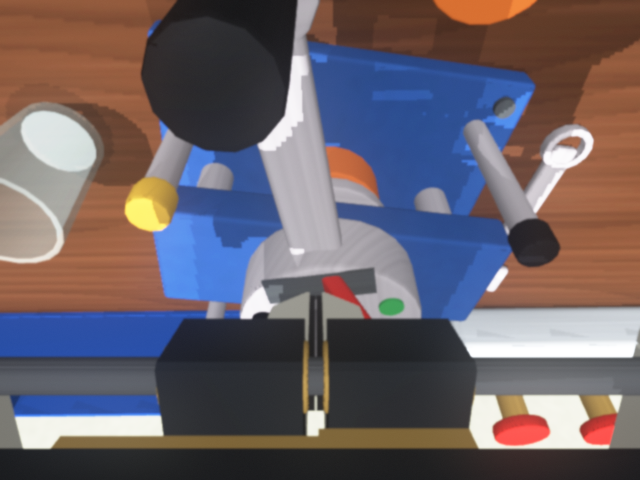

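The lever now leans to the green dot: in the image it runs from (328,285) to (365,315), and the dot is at (391,306). The 4 N reading says it's at its stop. I'll withdraw and measure the knob.

>>> {"fn": "step_arm", "kwargs": {
  "targets": [
    [[0, -0.005, 0, 0], [0, -0.01, 0, 0], [-0.03, -0.01, 0, 0], [-0.065, -0.01, 0, 0], [-0.1, -0.01, 0, 0]]
  ]
}}

```text
time: 20.2
tool_pos: [627.5, -110.0, 210.7]
tcp_rot: [0.008, 1.095, -0.009]
contact_force: [0.7, 0.0, -0.2]
grip_width: 0.2
```

>>> {"fn": "step_arm", "kwargs": {
  "targets": [
    [[-0.03, 0, 0, 0], [-0.06, 0, 0, 0], [-0.08, 0, -0.02, 0], [-0.08, 0, -0.05, 0], [-0.08, 0, -0.05, 0]]
  ],
  "jaw": 0.45
}}

```text
time: 20.62
tool_pos: [541.2, -107.0, 256.4]
tcp_rot: [0.014, 1.101, -0.004]
contact_force: [-0.1, 1.2, -1.3]
grip_width: 29.2
```

```bash
cat >> h.py <<'E'
def knob():
    s=cap('scene');P=w2press(pts(s).reshape(-1,3)).reshape(480,640,3)
    m=(s['color'].max(2)<60)&(s['depth']>0)&(np.abs(P[...,2]-186)<14)&(np.hypot(P[...,0],P[...,1])>125)&(np.hypot(P[...,0],P[...,1])<175)&(P[...,0]<-80)
    q=P[m]; 
    if len(q)>5:
        c=q.mean(0);print('knob n',len(q),c.round(0),'handle',(0.75-np.arctan2(-c[1],-c[0])).round(3))
    else: print('knob hidden',len(q))
def red2():
    for n in('scene','wrist'):
        w=cap(n);P=pts(w);h=cv2.cvtColor(w['color'],cv2.COLOR_RGB2HSV).astype(int);m=((h[...,0]<5)|(h[...,0]>175))&(h[...,1]>170)&(h[...,2]>60)&(w['depth']>0)
        Q=w2press(P[m]);Q=Q[(np.hypot(Q[:,0],Q[:,1])<70)&(Q[:,2]>172)&(Q[:,2]<205)]
        print(n,'ball n',len(Q),Q.mean(0).round(0) if len(Q) else '')
E
python3 -c "
from h import *
pose();knob();red2();tipto([-130,-52,215])
w=cap('wrist');P=w2press(pts(w));m=(w['color'].max(2)<60)&(w['depth']>0)&(P[...,2]>130)&(P[...,2]<192)&(P[...,0]<-100)&(P[...,0]>-190)&(np.abs(P[...,1])<120)
q=P[m];print(len(q),np.percentile(q,[5,50,95],axis=0).round(0) if len(q) else '');print(q[q[:,2]>178].mean(0))
"
```

```text
t20.62 [ 541.2 -107.   256.4] x [ 0.453 -0.002 -0.892] y [0.016 1.    0.006] z [ 0.892 -0.017  0.453] F [-0.1  1.2 -1.3] q [-0.466  0.079  1.792  0.269  0.863 -2.153] w29.2
knob hidden 0
scene ball n 44 [-42.  15. 187.]
wrist ball n 155 [-45.  13. 183.]
tip press [-161.3  -37.5  295. ] shift m [ 0.0844 -0.0187 -0.0107]Traceback (most recent call last):
  File "<string>", line 4, in <module>
    w=cap('wrist');P=w2press(pts(w));m=(w['color'].max(2)<60)&(w['depth']>0)&(P[...,2]>130)&(P[...,2]<192)&(P[...,0]<-100)&(P[...,0]>-190)&(np.abs(P[...,1])<120)
                     ~~~~~~~^^^^^^^^
  File "h.py", line 23, in w2press
    def w2press(v): return Ro.from_euler('z',-PY).apply(np.asarray(v)-PO)
                           ~~~~~~~~~~~~~~~~~~~~~~~~~~~~^^^^^^^^^^^^^^^^^^
  File "scipy/spatial/transform/_rotation.pyx", line 2580, in scipy.spatial.transform._rotation.Rotation.apply
ValueError: Expected input of shape (3,) or (P, 3), got (480, 640, 3).
```

```bash
cat >> h.py <<'E'
def wknob(n='wrist'):
    w=cap(n);P=w2press(pts(w).reshape(-1,3)).reshape(480,640,3)
    m=(w['color'].max(2)<60)&(w['depth']>0)&(P[...,2]>174)&(P[...,2]<196)&(np.abs(np.hypot(P[...,0],P[...,1])-150)<35)&(P[...,0]<-70)
    q=P[m]
    if len(q)<6: print(n,'knob hidden');return
    c=(np.percentile(q,3,axis=0)+np.percentile(q,97,axis=0))/2
    print(n,'knob n',len(q),c.round(0),np.ptp(q,axis=0).round(0),'handle',(0.75-np.arctan2(-c[1],-c[0])).round(3))
E
python3 -c "
from h import *
wknob();wknob('top')"
```

```text
wrist knob n 679 [-151.  -42.  180.] [12. 23. 13.] handle 0.476
top knob n 8 [-146.  -41.  184.] [ 2. 17.  8.] handle 0.475
```

```bash
python3 -c "
from h import *
tipto([-169,-47,217]);tipto([-135,-42,150])
p,R=pose(False);print(R.T@Ro.from_euler('z',PY).as_matrix())"
```

```text
tip press [-160.7  -37.4  294.8] shift m [ 0.0648 -0.0087 -0.044 ]
tip press [-160.7  -37.4  294.8] shift m [ 0.1401 -0.0083 -0.0442]
[[ 0.4540341   0.06197971 -0.88882594]
 [-0.12807691  0.99175722  0.0037325 ]
 [ 0.88173088  0.1121434   0.45822976]]
```

>>> {"fn": "step_arm", "kwargs": {
  "targets": [
    [[0.01, -0.003, -0.015, 0], [0.03, -0.006, -0.03, 0], [0.05, -0.0085, -0.044, 0], [0.065, -0.0085, -0.044, 0], [0.065, -0.0085, -0.044, 0]]
  ]
}}

```text
time: 21.33
tool_pos: [537.4, -116.6, 178.0]
tcp_rot: [0.014, 1.1, -0.004]
contact_force: [-0.4, 0.8, -0.3]
grip_width: 50.6
```

>>> {"fn": "step_arm", "kwargs": {
  "targets": [
    [[0.015, 0, 0, 0], [0.03, 0, 0, 0], [0.045, 0, 0, 0], [0.06, 0, 0, 0], [0.075, 0, 0, 0]]
  ]
}}

```text
time: 21.75
tool_pos: [573.2, -116.9, 111.8]
tcp_rot: [0.013, 1.098, -0.005]
contact_force: [-0.5, 0.9, -0.2]
grip_width: 50.8
```

>>> {"fn": "step_arm", "kwargs": {
  "targets": [
    [[0, 0, 0, 0], [0, 0, 0, 0], [0, 0, 0, 0], [0, 0, 0, 0], [0, 0, 0, 0]]
  ],
  "jaw": 0.62
}}

```text
time: 22.17
tool_pos: [573.5, -117.1, 112.9]
tcp_rot: [0.011, 1.096, -0.006]
contact_force: [-0.1, 0.2, -0.3]
grip_width: 34.9
```

```bash
python3 -c "
from h import *
pose();tipto([-135,-42,150]);s=cap('scene');w=cap('wrist')
cv2.imwrite('pics/k1.png',np.hstack([cv2.resize(w['color'],(400,300)),cv2.resize(s['color'][190:310,330:490],(400,300))])[:,:,::-1])"
```

```text
t22.17 [ 573.5 -117.1  112.9] x [ 0.457 -0.003 -0.889] y [0.016 1.    0.005] z [ 0.889 -0.016  0.457] F [-0.1  0.2 -0.3] q [-0.454  0.317  1.942  0.436  0.488 -2.354] w34.9
tip press [-133.6  -41.8  148.5] shift m [-0.002  -0.0001 -0.0006]
```

View pics/k1.png

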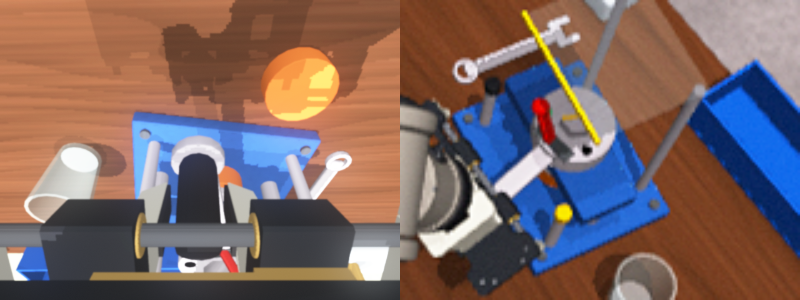

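The knob is between the fingers at (200,190) in the wrist half. In the scene half the pawl ball (543,105) is on the green side. Next is the first tightening stroke.

```bash
cat >> h.py <<'E'
def arc(a0,a1,n=5,z=150):
    p,R=pose(False); t=p-40*R[:,0]; B=R.T@Ro.from_euler('z',PY).as_matrix(); tp=w2press(t); print('tip',tp.round(1),'angle',(0.75+np.arctan2(tp[1],-(tp[0]-9))).round(3),'F',np.round(bot.get_obs()['contact_force'],1))
    for k in range(n):
        f=a0+(a1-a0)*(k+1)/n-.75; print((B@(np.array([-150*np.cos(f)+9,150*np.sin(f),z])-tp)/1000).round(3).tolist())
E
python3 -c "
from h import *
arc(.47,1.55,10)"
```

```text
tip [-133.8  -41.8  148.2] angle 0.465 F [-0.7 -0.3  0.1]
[-0.003, 0.017, -0.002]
[-0.003, 0.033, -0.002]
[-0.002, 0.049, -0.0]
[0.0, 0.065, 0.003]
[0.003, 0.08, 0.008]
[0.006, 0.095, 0.014]
[0.01, 0.108, 0.022]
[0.014, 0.121, 0.03]
[0.019, 0.133, 0.04]
[0.025, 0.143, 0.051]
```

>>> {"fn": "step_arm", "kwargs": {
  "targets": [
    [[-0.003, 0.017, -0.002, 0], [-0.003, 0.033, -0.002, 0], [-0.002, 0.049, 0, 0], [0, 0.065, 0.003, 0], [0.003, 0.08, 0.008, 0]]
  ]
}}

```text
time: 22.68
tool_pos: [582.8, -37.4, 114.4]
tcp_rot: [0.009, 1.096, -0.009]
contact_force: [-2.4, -4.9, 0.5]
grip_width: 34.9
```

```bash
python3 -c "
from h import *
arc(1.01,1.55,5);wknob();red2()"
```

```text
tip [-136.    38.5  150. ] angle 1.01 F [-2.4 -4.9  0.5]
[0.003, 0.015, 0.006]
[0.007, 0.028, 0.014]
[0.012, 0.041, 0.022]
[0.017, 0.053, 0.032]
[0.023, 0.063, 0.043]
wrist knob n 790 [-153.   36.  180.] [24. 38. 13.] handle 0.98
scene ball n 47 [-29.  33. 187.]
wrist ball n 0
```

>>> {"fn": "step_arm", "kwargs": {
  "targets": [
    [[0.003, 0.015, 0.006, 0], [0.007, 0.028, 0.014, 0], [0.012, 0.041, 0.022, 0], [0.017, 0.053, 0.032, 0], [0.023, 0.063, 0.043, 0]]
  ]
}}

```text
time: 23.25
tool_pos: [632.3, 24.8, 113.6]
tcp_rot: [0.009, 1.098, -0.006]
contact_force: [-4.3, -4.8, 0.6]
grip_width: 34.9
```

```bash
python3 -c "
from h import *
arc(1.5,-0.05,15);wknob();red2()"
```

```text
tip [-95.9 107.2 149.2] angle 1.546 F [-4.3 -4.8  0.6]
[-0.008, -0.015, -0.015]
[-0.013, -0.026, -0.024]
[-0.017, -0.039, -0.032]
[-0.021, -0.052, -0.039]
[-0.024, -0.067, -0.044]
[-0.026, -0.081, -0.048]
[-0.028, -0.096, -0.051]
[-0.028, -0.112, -0.053]
[-0.028, -0.127, -0.053]
[-0.028, -0.143, -0.051]
[-0.026, -0.158, -0.048]
[-0.024, -0.173, -0.044]
[-0.022, -0.187, -0.039]
[-0.018, -0.2, -0.032]
[-0.014, -0.213, -0.024]
wrist knob n 1298 [-121.  105.  177.] [43. 68. 22.] handle 1.462
scene ball n 17 [-13.  41. 182.]
wrist ball n 0
```

>>> {"fn": "step_arm", "kwargs": {
  "targets": [
    [[-0.008, -0.015, -0.015, 0], [-0.013, -0.026, -0.024, 0], [-0.017, -0.039, -0.032, 0], [-0.021, -0.052, -0.039, 0], [-0.024, -0.067, -0.044, 0]]
  ]
}}

```text
time: 23.82
tool_pos: [579.2, -40.9, 113.9]
tcp_rot: [0.014, 1.099, 0.0]
contact_force: [-2.8, 3.9, -0.5]
grip_width: 34.8
```

>>> {"fn": "step_arm", "kwargs": {
  "targets": [
    [[-0.002, -0.014, -0.004, 0], [-0.004, -0.029, -0.007, 0], [-0.004, -0.045, -0.009, 0], [-0.004, -0.06, -0.009, 0], [-0.004, -0.076, -0.007, 0]]
  ]
}}

```text
time: 24.23
tool_pos: [568.0, -117.2, 113.2]
tcp_rot: [0.018, 1.101, 0.003]
contact_force: [-0.4, 2.4, -0.4]
grip_width: 35.0
```

>>> {"fn": "step_arm", "kwargs": {
  "targets": [
    [[0.002, -0.015, 0.003, 0], [0.004, -0.03, 0.007, 0], [0.006, -0.044, 0.012, 0], [0.01, -0.057, 0.019, 0], [0.014, -0.07, 0.027, 0]]
  ]
}}

```text
time: 24.65
tool_pos: [593.2, -182.7, 110.5]
tcp_rot: [0.044, 1.109, 0.031]
contact_force: [-29.8, 58.6, 33.7]
grip_width: 35.5
```

```bash
python3 -c "
from h import *
arc(0,1.55,15);wknob();red2()"
```

```text
tip [-104.1 -104.4  146.3] angle 0.005 F [-29.8  58.6  33.7]
[-0.005, 0.015, -0.003]
[-0.008, 0.029, -0.009]
[-0.01, 0.043, -0.014]
[-0.011, 0.058, -0.017]
[-0.012, 0.074, -0.02]
[-0.012, 0.089, -0.02]
[-0.012, 0.105, -0.02]
[-0.01, 0.12, -0.018]
[-0.008, 0.135, -0.014]
[-0.005, 0.149, -0.009]
[-0.002, 0.163, -0.003]
[0.002, 0.176, 0.004]
[0.006, 0.188, 0.013]
[0.012, 0.199, 0.023]
[0.017, 0.209, 0.033]
wrist knob n 1756 [-139.  -97.  183.] [69. 62. 19.] handle 0.142
scene ball n 44 [-44.  -6. 190.]
wrist ball n 0
```

>>> {"fn": "step_arm", "kwargs": {
  "targets": [
    [[-0.005, 0.015, -0.003, 0], [-0.008, 0.029, -0.009, 0], [-0.01, 0.043, -0.014, 0], [-0.011, 0.058, -0.017, 0], [-0.012, 0.074, -0.02, 0]]
  ]
}}

```text
time: 25.22
tool_pos: [569.7, -109.6, 113.8]
tcp_rot: [0.037, 1.108, 0.023]
contact_force: [-3.0, -5.8, -0.4]
grip_width: 35.2
```

```bash
python3 -c "
from h import *
pose();arc(.52,1.0,5)"
```

```text
t25.22 [ 569.7 -109.6  113.8] x [ 0.446  0.01  -0.895] y [0.01  1.    0.017] z [ 0.895 -0.017  0.446] F [-3.  -5.8 -0.4] q [-0.448  0.312  1.941  0.428  0.51  -2.34 ] w35.2
tip [-138.   -35.3  149.6] angle 0.514 F [-3.  -5.8 -0.4]
[0.0, 0.015, 0.0]
[0.001, 0.03, 0.001]
[0.002, 0.044, 0.003]
[0.003, 0.058, 0.006]
[0.006, 0.072, 0.01]
```

>>> {"fn": "step_arm", "kwargs": {
  "targets": [
    [[0, 0.015, 0, 0], [0.001, 0.03, 0.001, 0], [0.002, 0.044, 0.003, 0], [0.003, 0.058, 0.006, 0], [0.006, 0.072, 0.01, 0]]
  ]
}}

```text
time: 25.63
tool_pos: [581.0, -39.1, 114.3]
tcp_rot: [0.035, 1.108, 0.019]
contact_force: [-7.7, -14.5, 4.2]
grip_width: 34.8
```

```bash
python3 -c "
from h import *
arc(1.0,1.25,5);wknob()"
```

```text
tip [-137.    36.2  150.1] angle 0.993 F [ -7.7 -14.5   4.2]
[0.002, 0.008, 0.003]
[0.003, 0.014, 0.006]
[0.005, 0.021, 0.009]
[0.007, 0.027, 0.013]
[0.009, 0.034, 0.017]
wrist knob n 859 [-154.   33.  180.] [24. 38. 14.] handle 0.962
```

>>> {"fn": "step_arm", "kwargs": {
  "targets": [
    [[0, 0.003, 0.001, 0], [0.001, 0.005, 0.002, 0], [0.001, 0.007, 0.003, 0], [0.001, 0.007, 0.003, 0], [0.001, 0.007, 0.003, 0]]
  ]
}}

```text
time: 26.1
tool_pos: [583.3, -34.0, 114.3]
tcp_rot: [0.028, 1.109, 0.012]
contact_force: [-4.8, -13.9, -1.6]
grip_width: 35.1
```

```bash
python3 -c "
from h import *
arc(1.0,1.25,1);wknob();red2()"
```

```text
tip [-135.5   41.7  150.1] angle 1.031 F [ -4.8 -13.9  -1.6]
[0.008, 0.028, 0.015]
wrist knob n 873 [-156.   39.  177.] [23. 38. 15.] handle 0.993
scene ball n 48 [-29.  33. 186.]
wrist ball n 0
```

>>> {"fn": "step_arm", "kwargs": {
  "targets": [
    [[0, 0.003, 0.001, 0], [0.001, 0.005, 0.002, 0], [0.002, 0.008, 0.004, 0], [0.002, 0.008, 0.004, 0], [0.002, 0.008, 0.004, 0]]
  ]
}}

```text
time: 26.67
tool_pos: [586.3, -30.3, 114.1]
tcp_rot: [0.021, 1.11, 0.003]
contact_force: [-8.5, -19.2, 1.0]
grip_width: 34.9
```

```bash
python3 -c "
from h import *
arc(1.0,1.25,1);wknob();red2()"
```

```text
tip [-133.   46.  150.] angle 1.063 F [ -8.5 -19.2   1. ]
[0.006, 0.024, 0.012]
wrist knob n 1003 [-155.   43.  177.] [22. 38. 13.] handle 1.022
scene ball n 46 [-28.  34. 187.]
wrist ball n 0
```

```bash
python3 -c "
from h import *
arc(1.0,.1,10)"
```

```text
tip [-133.    45.9  150. ] angle 1.063 F [ -7.7 -19.1   0.3]
[-0.004, -0.021, -0.008]
[-0.006, -0.034, -0.011]
[-0.007, -0.048, -0.013]
[-0.007, -0.061, -0.013]
[-0.007, -0.074, -0.013]
[-0.007, -0.088, -0.011]
[-0.005, -0.101, -0.009]
[-0.004, -0.114, -0.005]
[-0.002, -0.126, -0.001]
[0.001, -0.138, 0.005]
```

>>> {"fn": "step_arm", "kwargs": {
  "targets": [
    [[-0.004, -0.021, -0.008, 0], [-0.006, -0.034, -0.011, 0], [-0.007, -0.048, -0.013, 0], [-0.007, -0.061, -0.013, 0], [-0.007, -0.074, -0.013, 0]]
  ]
}}

```text
time: 27.23
tool_pos: [568.6, -104.8, 113.6]
tcp_rot: [0.024, 1.111, 0.005]
contact_force: [-0.6, 1.9, -0.0]
grip_width: 34.7
```

>>> {"fn": "step_arm", "kwargs": {
  "targets": [
    [[0, -0.014, 0.002, 0], [0.002, -0.027, 0.004, 0], [0.003, -0.04, 0.008, 0], [0.005, -0.052, 0.012, 0], [0.008, -0.064, 0.018, 0]]
  ]
}}

```text
time: 27.65
tool_pos: [586.7, -170.0, 113.7]
tcp_rot: [0.025, 1.111, 0.006]
contact_force: [-1.4, 1.2, 0.4]
grip_width: 35.1
```

```bash
python3 -c "
from h import *
arc(.1,.03,1);wknob();red2()"
```

```text
tip [-112.4  -92.3  149.6] angle 0.1 F [-1.4  1.2  0.4]
[0.003, -0.008, 0.007]
wrist knob n 644 [-127.  -95.  180.] [28. 38. 14.] handle 0.109
scene ball n 45 [-44.  -2. 188.]
wrist ball n 0
```

>>> {"fn": "step_arm", "kwargs": {
  "targets": [
    [[0.001, -0.003, 0.002, 0], [0.002, -0.005, 0.004, 0], [0.003, -0.008, 0.006, 0], [0.003, -0.008, 0.006, 0], [0.003, -0.008, 0.006, 0]]
  ]
}}

```text
time: 28.22
tool_pos: [594.3, -178.5, 113.9]
tcp_rot: [0.022, 1.11, 0.002]
contact_force: [0.3, -1.0, 0.8]
grip_width: 34.8
```

```bash
python3 -c "
from h import *
arc(.0,.5,6);wknob();red2()"
```

```text
tip [-103.7  -99.6  149.7] angle 0.026 F [ 0.3 -1.   0.8]
[-0.002, 0.007, -0.004]
[-0.005, 0.018, -0.009]
[-0.007, 0.03, -0.014]
[-0.008, 0.042, -0.017]
[-0.01, 0.054, -0.02]
[-0.011, 0.066, -0.022]
wrist knob n 961 [-147.  -91.  185.] [54. 61. 22.] handle 0.193
scene ball n 45 [-45.  -3. 188.]
wrist ball n 0
```

Now a check stroke. If the screw is tight, the handle should stall within about 0.3 rad.

>>> {"fn": "step_arm", "kwargs": {
  "targets": [
    [[-0.002, 0.007, -0.004, 0], [-0.004, 0.014, -0.007, 0], [-0.005, 0.02, -0.01, 0], [-0.006, 0.027, -0.0125, 0], [-0.007, 0.034, -0.015, 0]]
  ]
}}

```text
time: 28.78
tool_pos: [577.7, -143.4, 113.9]
tcp_rot: [0.022, 1.11, 0.001]
contact_force: [-2.2, -2.6, 1.0]
grip_width: 34.9
```

```bash
python3 -c "
from h import *
arc(.3,.4,2);wknob();red2()"
```

```text
tip [-125.2  -67.2  149.7] angle 0.285 F [-2.2 -2.6  1. ]
[-0.001, 0.009, -0.002]
[-0.002, 0.017, -0.004]
wrist knob n 161 [-140.  -82.  180.] [20. 16. 13.] handle 0.22
scene ball n 47 [-44.   6. 188.]
wrist ball n 0
```

>>> {"fn": "step_arm", "kwargs": {
  "targets": [
    [[0, 0.004, -0.001, 0], [-0.001, 0.009, -0.002, 0], [-0.001, 0.013, -0.003, 0], [-0.002, 0.017, -0.004, 0], [-0.002, 0.017, -0.004, 0]]
  ]
}}

```text
time: 29.35
tool_pos: [573.7, -125.9, 113.9]
tcp_rot: [0.021, 1.11, 0.002]
contact_force: [-0.6, -4.7, -2.0]
grip_width: 34.6
```

```bash
python3 -c "
from h import *
arc(.4,.5,2);wknob();red2()"
```

```text
tip [-131.7  -50.5  149.7] angle 0.405 F [-0.6 -4.7 -2. ]
[-0.001, 0.006, -0.001]
[-0.001, 0.014, -0.003]
wrist knob n 239 [-151.  -63.  177.] [19. 19. 12.] handle 0.352
scene ball n 45 [-44.  12. 188.]
wrist ball n 0
```

>>> {"fn": "step_arm", "kwargs": {
  "targets": [
    [[0, 0.004, -0.001, 0], [-0.001, 0.008, -0.002, 0], [-0.001, 0.012, -0.003, 0], [-0.001, 0.014, -0.003, 0], [-0.001, 0.014, -0.003, 0]]
  ]
}}

```text
time: 29.92
tool_pos: [570.9, -116.0, 113.8]
tcp_rot: [0.009, 1.109, -0.012]
contact_force: [-8.2, -21.4, -1.7]
grip_width: 35.3
```

```bash
python3 -c "
from h import *
arc(.5,.6,2);wknob();red2()"
```

```text
tip [-136.   -40.9  149.6] angle 0.475 F [ -8.2 -21.4  -1.7]
[-0.001, 0.011, -0.0]
[-0.001, 0.019, -0.001]
wrist knob n 412 [-152.  -44.  180.] [24. 38. 14.] handle 0.47
scene ball n 44 [-43.  14. 188.]
wrist ball n 0
```

It stalls at about 0.42 rad with 21 N, against about 5 N when turning, so the screw is tight. Returning to the rest post.

```bash
python3 -c "
from h import *
arc(.4,.02,5)"
```

```text
tip [-136.   -40.9  149.6] angle 0.475 F [ -8.4 -19.9  -1. ]
[0.002, -0.022, 0.005]
[0.004, -0.033, 0.009]
[0.006, -0.043, 0.013]
[0.008, -0.053, 0.018]
[0.011, -0.063, 0.023]
```

>>> {"fn": "step_arm", "kwargs": {
  "targets": [
    [[0.001, -0.015, 0.003, 0], [0.003, -0.029, 0.007, 0], [0.006, -0.043, 0.013, 0], [0.008, -0.053, 0.018, 0], [0.011, -0.063, 0.024, 0]]
  ]
}}

```text
time: 30.48
tool_pos: [595.8, -179.2, 114.1]
tcp_rot: [0.014, 1.11, -0.007]
contact_force: [-0.8, 2.3, 0.0]
grip_width: 34.7
```

>>> {"fn": "step_arm", "kwargs": {
  "targets": [
    [[0.001, -0.002, 0.001, 0], [0.001, -0.003, 0.003, 0], [0.001, -0.003, 0.003, 0], [0.001, -0.003, 0.003, 0], [0.001, -0.003, 0.003, 0]]
  ]
}}

```text
time: 30.9
tool_pos: [598.7, -181.6, 114.5]
tcp_rot: [0.014, 1.11, -0.006]
contact_force: [0.1, -0.3, -0.2]
grip_width: 34.6
```

```bash
python3 -c "
from h import *
arc(.0,-.02,2);wknob();red2()"
```

```text
tip [ -98.9 -101.8  150.3] angle -0.007 F [ 0.1 -0.3 -0.2]
[-0.0, -0.001, -0.001]
[0.0, -0.003, -0.0]
wrist knob n 1505 [-141.  -94.  185.] [63. 61. 22.] handle 0.163
scene ball n 44 [-45.  -4. 189.]
wrist ball n 0
```

>>> {"fn": "step_arm", "kwargs": {
  "targets": [
    [[0, -0.002, 0, 0], [0, -0.004, 0.001, 0], [0, -0.005, 0.001, 0], [0, -0.005, 0.001, 0], [0, -0.005, 0.001, 0]]
  ]
}}

```text
time: 31.47
tool_pos: [598.6, -182.3, 114.3]
tcp_rot: [0.029, 1.113, 0.01]
contact_force: [-0.6, 15.9, 4.1]
grip_width: 35.2
```

```bash
python3 -c "
from h import *
arc(.0,-.02,2);red2()"
```

```text
tip [ -98.7 -102.8  150.2] angle -0.012 F [-0.6 15.9  4.1]
[-0.0, -0.0, -0.001]
[0.0, -0.002, -0.0]
scene ball n 43 [-45.  -4. 188.]
wrist ball n 0
```

>>> {"fn": "step_arm", "kwargs": {
  "targets": [
    [[0, 0.002, 0, 0], [0, 0.003, 0, 0], [0, 0.003, 0, 0], [0, 0.003, 0, 0], [0, 0.003, 0, 0]]
  ],
  "jaw": 0.4
}}

```text
time: 31.98
tool_pos: [598.7, -179.9, 114.5]
tcp_rot: [0.027, 1.113, 0.008]
contact_force: [-0.5, -0.6, -0.1]
grip_width: 54.7
```

>>> {"fn": "step_arm", "kwargs": {
  "targets": [
    [[-0.015, 0, 0, 0], [-0.035, 0, 0, 0], [-0.055, 0, 0, 0], [-0.08, 0, 0, 0], [-0.11, 0, 0, 0]]
  ]
}}

```text
time: 32.4
tool_pos: [549.1, -180.4, 212.9]
tcp_rot: [0.029, 1.115, 0.01]
contact_force: [1.1, -0.0, 0.5]
grip_width: 55.0
```

>>> {"fn": "step_arm", "kwargs": {
  "targets": [
    [[-0.025, 0, -0.02, 0], [-0.05, 0, -0.04, 0], [-0.075, 0, -0.06, 0], [-0.1, 0, -0.09, 0], [-0.1, 0, -0.12, 0]]
  ]
}}

```text
time: 32.82
tool_pos: [397.1, -179.8, 253.6]
tcp_rot: [0.014, 1.109, -0.004]
contact_force: [-0.5, -1.1, 0.6]
grip_width: 55.2
```

```bash
python3 -c "
from h import *
pose();wknob('top');wknob('scene');wknob();red2();s=cap('scene');t=cap('wrist')
cv2.imwrite('pics/f1.png',np.hstack([cv2.resize(t['color'],(400,300)),cv2.resize(s['color'][190:310,330:490],(400,300))])[:,:,::-1])"
```

```text
t32.82 [ 397.1 -179.8  253.6] x [ 0.445 -0.002 -0.895] y [0.017 1.    0.006] z [ 0.895 -0.018  0.445] F [-0.5 -1.1  0.6] q [-0.899 -0.118  1.987  0.422  1.013 -2.631] w55.2
top knob n 52 [-111.  -99.  183.] [21. 19. 16.] handle 0.021
scene knob n 84 [-111. -102.  183.] [24. 24. 16.] handle 0.007
wrist knob hidden
scene ball n 45 [-45.  -4. 187.]
wrist ball n 0
```

View pics/f1.png

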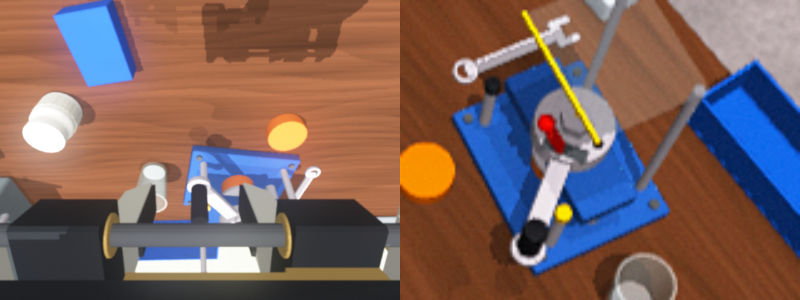

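In the final picture the handle arm sits against the yellow-capped post (knob at (535,235), cap at (563,213)) and the pawl ball (547,122) leans to the green side. Nothing else has moved and the gripper is clear.

```bash
python3 -c "
from plant import bot
print(bot.close_job())"
```

```text
the job is handed in; nothing more can be done
None
```

The disc is clamped and the job is handed in at about 33 s of the 72 s allowed. I pushed the pawl lever over to the green side under the guard. Then I gave the handle two tightening strokes and a check stroke, and parked it at the yellow-capped post.

**Last checks**
- **Handle:** it reads 0.01 to 0.02 rad from the scene and top views. It pressed against its stop with 16 N before I let go.
- **Pawl:** the ball is at press (-45, -4), against (-44.5, -2) expected for full green.
- **Screw:** I judged it tight by force and did not measure it directly. On the check stroke the handle stalled at about 0.42 rad with more than 20 N at the knob, against about 5 N when turning the screw. That stall came a little later than the 0.29 rad of lost motion would suggest, so the screw may have turned slightly before stopping.
- **Surroundings:** I saw no sign of touching the guard, and the bystanders in the last picture are in place. The gripper was clear at hand-in.

**What disagreed or went wrong**
- **Fingertip offset:** the visible fingertips ended about 40 mm short of the reported TCP. Because of this my first three sweeps missed the lever without touching it.
- **Leaning the tool:** the moves cannot tilt the tool directly, so I leaned it by repeatedly commanding poses out of reach. During this the elbow joint read 0.036 rad against its listed limit of 0.04. I assumed the listed value is rounded.
- **Hard contact at the stop:** the first return stroke hit the rest stop, and the wrist force reached about 74 N. That is under the 120 N wrist limit. I took the contact to be finger pads on the knob, so the 40 N body limit should not apply, but I did not confirm it.

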